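Rack the skewers and presses, then ring ready

TASK

Set up the grill shelf for service: lay every loose skewer level across both rails of the raised chrome rack, roughly square to the rails and centred, none touching another, and set both burger presses grip up and flat on the sloping deck of the press stand, side by side and fully on it. When all are in place and let go, press the counter bell's plunger right down to its stop and let it spring back; leave the oil bottle and the pepper mill standing where they are.

Things in the scene. Friction and masses are not known exactly. Their poses are not given: they have to be found in the camera images.
- skewer_1: flat metal skewer, 180 mm long, 80 g: dark wooden handle 70 x 18 x 16 mm (local x -90 to -20 mm) on a steel blade 10 mm wide, 4 mm thick (x -22 to +90 mm), with one common flat underside. Origin: mid-length, on the underside; x to the blade tip, z up. Balances within 25 mm of the origin. It starts flat on the board. 3 or 4 skewers are present, the others None
- skewer_2: flat metal skewer, 180 mm long, 80 g: dark wooden handle 70 x 18 x 16 mm (local x -90 to -20 mm) on a steel blade 10 mm wide, 4 mm thick (x -22 to +90 mm), with one common flat underside. Origin: mid-length, on the underside; x to the blade tip, z up. Balances within 25 mm of the origin. It starts flat on the board. 3 or 4 skewers are present, the others None
- skewer_3: flat metal skewer, 180 mm long, 80 g: dark wooden handle 70 x 18 x 16 mm (local x -90 to -20 mm) on a steel blade 10 mm wide, 4 mm thick (x -22 to +90 mm), with one common flat underside. Origin: mid-length, on the underside; x to the blade tip, z up. Balances within 25 mm of the origin. It starts flat on the board. 3 or 4 skewers are present, the others None
- skewer_4: flat metal skewer, 180 mm long, 80 g: dark wooden handle 70 x 18 x 16 mm (local x -90 to -20 mm) on a steel blade 10 mm wide, 4 mm thick (x -22 to +90 mm), with one common flat underside. Origin: mid-length, on the underside; x to the blade tip, z up. Balances within 25 mm of the origin. It starts flat on the board. 3 or 4 skewers are present, the others None
- press_1: round aluminium burger press standing on the board: disc 100 mm across, 12 mm thick, with an upright round grip 28 mm across and 48 mm high on its centre (top at 60 mm). Origin: centre of the underside, z along the grip. About 0.4 kg.
- press_2: round aluminium burger press standing on the board: disc 100 mm across, 12 mm thick, with an upright round grip 28 mm across and 48 mm high on its centre (top at 60 mm). Origin: centre of the underside, z along the grip. About 0.4 kg.
- skewer_rack: fixed chrome rack: two parallel flat-topped rails 8 mm wide, 220 mm long along local y, at x = -55 and +55 mm, tops 60 mm above the board; each end has a stop 8 mm high and 4 mm thick at y = -108 and +108 mm. Origin: centre of its underside on the board, z up. Skewers lie across both rails, along local x, either way round
- stand_deck: sloping steel deck of the fixed press stand, 112 mm (x, up the slope) by 244 mm (y), tilted 20 deg (0.35 rad). Origin: centre of its upper face, 40 mm above the board; z is its normal. Lips: 6 mm high along the low edge (x = -56 mm), 10 mm along both sides (y = -118 and +118 mm). Two presses fit side by side (centres near y = -58 and +58 mm)
- bell: fixed counter bell: black base 80 mm across, steel dome up to 40 mm. Origin: centre of its underside, z up.
- bell_top (a point): centre of the upper face of the bell's round plunger head (28 mm across, 8 mm thick), 60 mm above the board when up; it moves down with the plunger.
- bell_plunger (a joint): travel of the bell's spring plunger, 0 up, 0.010 m fully down at its stop; it takes about 2 N to start and 4.5 N at the stop, and springs back when released.
- oil_bottle: green glass bottle, 56 mm across, 170 mm tall, loose bystander. Origin: centre of its underside.
- pepper_mill: wooden pepper mill, 52 mm across, 140 mm tall, loose bystander. Origin: centre of its underside.
Not all that is in view belongs to the job. What is shaped like the skewer_3 but purple is not meant. Leave any yellow look-alike of the skewer_1 alone.

How it is judged:
By the outcome, as a careful person would: the job done as asked, in the order asked, and still so for the second after the job is handed in, with the robot touching nothing.
Of skewer_1, skewer_2, skewer_3, skewer_4 only 3 to 4 are there at a start; the rules pass over those that are not, and their reading is None.
At some moment in a run one of press_1, press_2 may be knocked a few centimetres aside while the robot is not near it.
Once in a run the grip may slacken for a moment while it holds something.
It also fails if it takes over 210 s, if anything falls off the work surface, if the arm or the gripper's body presses on something with over 40 N, if the wrist force passes 120 N, or if a joint passes its speed limit or range.

ROBOT

A 6-joint arm with a two-finger parallel gripper is mounted at the origin on the work surface. World frame = base frame: x ahead of the robot, y to its left, z up, the work surface at z = 0. Lengths are in m, angles in degrees, forces in N, time in s.
With the tool pointing down it reaches from about 0.25 to 0.775 m from the base axis. Payload 4 kg.
Tool frame: the origin (TCP) lies at the centre of the arm's flange, where the gripper is bolted on; the fingertips stand tip_extent ahead of it and the grasp point (between the pads) lies 155 mm ahead of it (tip_extent is the distance from the TCP to the fingertips, in m); z points along the fingers, y is the line along which they close (so a half turn about z gives the same grasp; the last joint's range is limited). The gripper opens to 85 mm and grips with 20 to 120 N. Pads are 22 mm wide; open, the fingers measure 114 mm over their backs; the gripper's body (76 mm by 85 mm) begins 54 mm behind the grasp point. The pads swing forward as they close: fully open they stand 13 mm farther back than shut.
Start: joints at [60.155, 4.996, 78.535, -0, 96.463, -5.907], TCP at [0.223, 0.503, 0.405] pointing down, gripper open.
Joint ranges: [-177.83, 177.83], [-43.37, 116.18], [15.69, 146.23], [-61.86, 241.86], [9.47, 152.12], [-147.06, 147.06]. Speed limits (degrees/s): [159.86, 159.86, 180, 180, 180, 180].

INTERFACE

Orientations are given as [roll, pitch, yaw] about the fixed x, y, z axes, in that order (R = Rz(yaw) Ry(pitch) Rx(roll)).
In Python, from workcell import * gives the robot as it stands.
- The arm moves only by the shell command python3 -m pendant 'ROWS' [OPENING] [FORCE]. ROWS is a JSON object of lists of equal length, an entry for each row: "linear": the shift along the tool's x, y, z scaled (see below), a list of three; "delta_rot": the turn, a rotation vector about the tool's x, y, z scaled (see below), a list of three. In form: {"linear": [[x, y, z], ...], "delta_rot": [[ax, ay, az], ...]}. A call has 1 to 5 rows; each row shifts and turns the commanded pose from where the row before left it, along the tool's axes as they then stand; what a row does not reach is not made up. The controller multiplies each number of a shift by 3 cm and each number of a turn by 4 degrees. A row lasts 1/12 s, in which the tool goes at most 41.7 mm and 7.16 degrees, less where a joint would pass 70% of its speed; a pose out of reach is approached as far as the arm can. A call with a number of a shift or a turn outside -1 to 1 is refused whole. A call with a gripper value outside its range is refused whole. OPENING is the opening, from -1 (shut) to 1 (fully open), set as the call begins (- or left out, the last holds). The fingers move at their own pace and stop on an object; FORCE is the grip in N (left out, the last holds). Time passes only in rows, so rows that do not move let the fingers close. It gives the time, the measured TCP pose, the force, the opening and the grip force at its end, in the units of the state.
- get_obs(): the state, without advancing time (a new reading comes with each control period).
- read_camera(name): name is "scene" or "top" or "wrist"; returns a dict with "img" (420x560x3 uint8, blue, green, red), "fovy" (degrees; the focal length in pixels is half the picture's height over the tangent of half this angle, whatever the lens; pixels are square), "cx", "cy" (the principal point, pixels), "origin" and "rotation" of the camera in the world. Camera axes: x right, y up, looking along -z (the intrinsics and any distortion apply to the point x, -y, -z); pixel columns grow to the right and rows downward; lengths in m; the calibration is good to about 2 mm. A picture is of the moment at which its call begins. There is no depth.
- finish_job(): hands the job in; it is judged then, once.
The state is a dict: "time_s": time; "joints": joint angles; "qd": joint speeds; "tau": joint torques, N m; "position": TCP position; "eef_rot": TCP orientation; "wrist_force": force on the tool from outside, world axes, zero at the start; "wrist_torque": the same for the moment, N m; "finger_gap": finger opening in m; "grasp_force": force on a finger pad.
Only numpy, scipy, OpenCV 4.12 (cv2) and the standard library are available. Lean on these libraries where they do the work, as an engineer would, in place of code of your own. Each camera call takes 0.05 s, during which the arm holds its last target. There are 200 camera calls.

## Working session

There is one attempt and no reset: what is moved stays moved. The work goes in short steps, Python scripts to look and compute and a shell command to move; the robot and the scene stay as the last step left them, time stands still between calls to the robot, and variables do not carry over. Pictures are saved under pics/ and viewed, at most 14 in all, crops included, and the job is handed in when it is done.

```bash
ls; mkdir -p pics
python3 - <<'E'
from workcell import *
import cv2,numpy as np
o=get_obs();print(o)
for n in("scene","top"):
    c=read_camera(n);cv2.imwrite(f"pics/{n}0.png",c["img"]);print(n,{k:v for k,v in c.items() if k!="img"})
E
```

```text
pics
{'time_s': 0.0, 'joints': array([ 6.01549693e+01,  5.04202746e+00,  7.86258692e+01, -1.30652031e-03,
        9.64630241e+01, -5.90847096e+00]), 'qd': array([-0.00965653, -0.0099082 , -0.04858752, -0.06801857,  0.09282331,
       -0.07227874]), 'tau': array([-9.65138825e-04, -3.51863694e+01, -3.13269818e+01, -1.69712462e-04,
        1.07619743e-02, -3.08315208e-06]), 'position': array([0.2231135 , 0.50259546, 0.40350088]), 'eef_rot': array([-1.79869641e+02, -1.21852688e-02,  1.56063281e+02]), 'wrist_force': array([-0.35668711, -1.10973027, -0.48242057]), 'wrist_torque': array([ 0.01780532, -0.03319979,  0.01546653]), 'grasp_force': 0.0, 'finger_gap': 0.08547954056590054}
scene {'fovy': 53.71566436861785, 'cx': 275.5601633550977, 'cy': 210.38856143476644, 'origin': array([ 1.33236367, -0.10420137,  0.92665143]), 'rotation': array([44.50105718, -0.99814024, 86.00002755])}
top {'fovy': 48.7701540016707, 'cx': 275.9574584458024, 'cy': 213.34496110708906, 'origin': array([ 0.33956506, -0.02900832,  1.30959457]), 'rotation': array([  7.40933385,   1.36493681, -88.98825621])}
```

View pics/scene0.png

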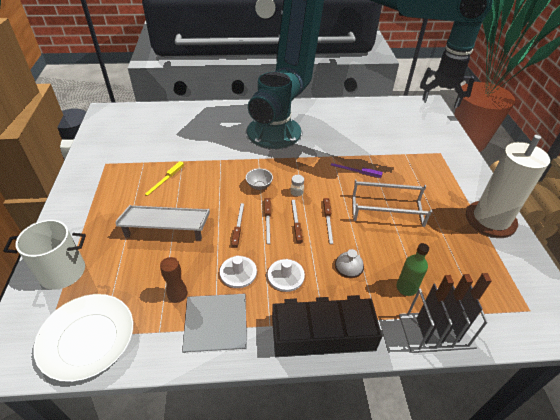

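View pics/top0.png

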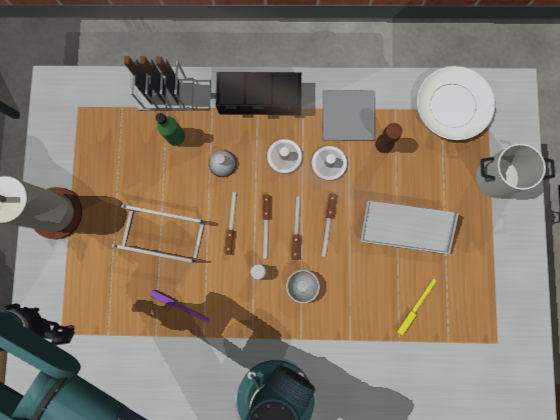

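Four skewers, two presses (top view), rack at left (~160,233), stand at right (~410,227), bell (222,162); purple and yellow are decoys. Next: enlarged crops.

```bash
cat > h.py <<'E'
import numpy as np,cv2
from scipy.spatial.transform import Rotation as R
from workcell import *
def K(c):
    f=c["img"].shape[0]/2/np.tan(np.radians(c["fovy"]/2)); return f
def rot(c): return R.from_euler("xyz",c["rotation"],degrees=True).as_matrix()
def w(c,u,v,z=0.):
    d=rot(c)@np.array([(u-c["cx"])/K(c),-(v-c["cy"])/K(c),-1.])
    return c["origin"]+d*(z-c["origin"][2])/d[2]
def p(c,P):
    q=rot(c).T@(np.array(P)-c["origin"]); return np.array([c["cx"]+K(c)*q[0]/-q[2],c["cy"]-K(c)*q[1]/-q[2]])
def crop(c,x0,y0,x1,y1,s,name):
    im=cv2.resize(c["img"][y0:y1,x0:x1],None,fx=s,fy=s,interpolation=cv2.INTER_CUBIC)
    for x in range((x0+19)//20*20,x1,20): cv2.putText(im,str(x),(int((x-x0)*s),8),0,.3,(255,255,255));cv2.line(im,(int((x-x0)*s),10),(int((x-x0)*s),16),(255,255,255))
    for y in range((y0+19)//20*20,y1,20): cv2.putText(im,str(y),(0,int((y-y0)*s)),0,.3,(255,255,255));cv2.line(im,(20,int((y-y0)*s)),(26,int((y-y0)*s)),(255,255,255))
    cv2.imwrite(name,im)
E
python3 - <<'E'
from h import *
c=read_camera("top")
crop(c,105,130,345,275,3.3,"pics/c1.png")
crop(c,300,120,470,260,4,"pics/c2.png")
# segment test: grey-white presses & skewer brown handles
E
```

```text
(no output)
```

View pics/c1.png

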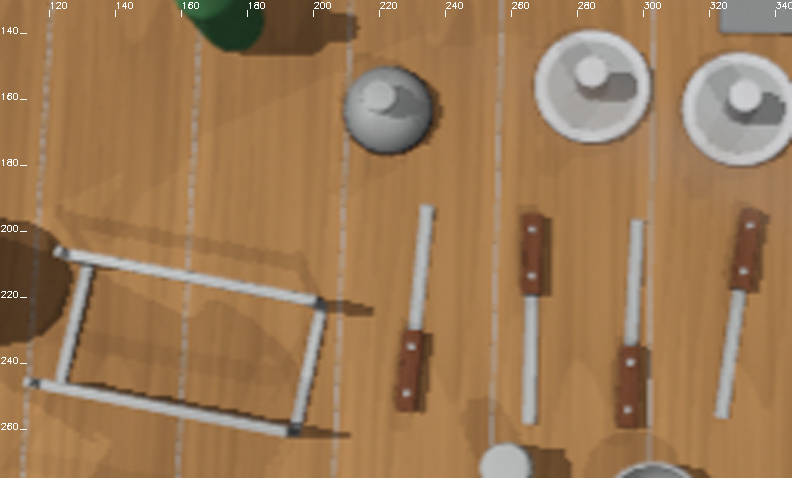

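View pics/c2.png

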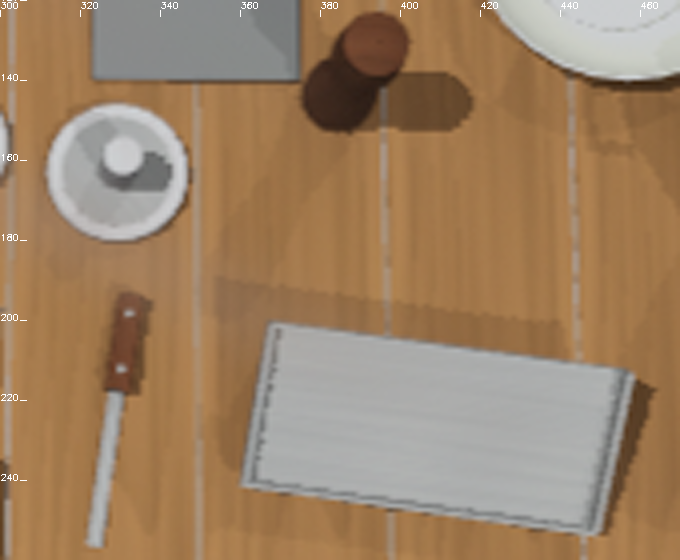

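Crops give skewer handle-end/tip pixels, rack rail ends, stand corners (low lip on the robot side), press and bell centres. Fit poses.

```bash
cat > poses.py <<'E'
from h import *
from scipy.optimize import least_squares
E
python3 - <<'E'
from h import *
import workcell,json
from scipy.optimize import least_squares
print([n for n in dir(workcell) if n[0]!='_'], getattr(workcell,'tip_extent',None))
c=read_camera("top"); s=read_camera("scene")
def fit(model,px,x0):
    r=least_squares(lambda t:np.concatenate([p(c,m)-u for m,u in zip(model(t),px)]),x0); return r.x,np.abs(r.fun).max()
def pl(t,pts,z0=0):
    return [R.from_euler("z",t[2]).apply(q)+[t[0],t[1],z0] for q in np.array(pts)]
sk=[((228.0,254.5),(234.7,192.4)),((266.2,194.2),(265.3,258.5)),((295.9,259.4),(298.3,196.7)),((333.5,193.2),(323.8,256.5))]
out={}
for i,(a,b) in enumerate(sk):
    A=w(c,*a,.012);B=w(c,*b,.002)
    yaw=np.arctan2(*(B-A)[1::-1]);o=(A+B)/2
    out[f"s{i+1}"]=[*o[:2],np.degrees(yaw)];print(i+1,o[:2].round(4),np.degrees(yaw).round(1),"len",np.linalg.norm((B-A)[:2]).round(4))
# rack: rows in image; +x model to image top
px=[(123.2,206.4),(202,221.2),(115,245.8),(194.1,260.9)]
x,e=fit(lambda t:pl(t,[(.055,.11,.064),(.055,-.11,.064),(-.055,.11,.064),(-.055,-.11,.064)]),px,[.4,.25,-.1]);print("rack",x[:2],np.degrees(x[2]),e);out["rack"]=[*x[:2],np.degrees(x[2])]
T=R.from_euler("y",-20,degrees=True)
px=[(367.5,200.5),(458,213),(450.5,253.3),(360.8,241.8)]
def m(t): return pl(t,T.apply([(.056,.12,.006),(.056,-.12,.006),(-.056,-.12,.006),(-.056,.12,.006)]),.04)
x,e=fit(m,px,[.4,-.2,0]);print("deck",x[:2],np.degrees(x[2]),e);out["deck"]=[*x[:2],np.degrees(x[2])]
for n,a,za,b in(("p1",(284.7,156.4),.010,(284.4,151.5)),("p2",(329.5,163),.010,(330.75,159)),("bell",(223.2,163.3),.012,(219.8,158.8))):
    print(n,w(c,*a,za)[:2].round(4),w(c,*b,.06)[:2].round(4)); out[n]=[*((w(c,*a,za)+w(c,*b,.06))/2)[:2]]
print("bottle top",w(c,160,119,.17)[:2],"mill top",w(c,393,131,.14)[:2])
json.dump(out,open("poses.json","w"))
# overlay on scene
im=s["img"].copy()
def dot(P,col=(255,255,0)): cv2.circle(im,tuple(int(v) for v in (p(s,P)*8)),10,col,-1,shift=3)
for i in range(4):
    t=out[f"s{i+1}"]
    for q in pl([t[0],t[1],np.radians(t[2])],[(-.09,0,.008),(.09,0,.002)]): dot(q)
t=out["rack"]
for q in pl([t[0],t[1],np.radians(t[2])],[(a,b,.06) for a in(-.055,.055) for b in(-.11,.11)]): dot(q,(0,0,255))
t=out["deck"]
for q in pl([t[0],t[1],np.radians(t[2])],T.apply([(a,b,0) for a in(-.056,.056) for b in(-.122,.122)]),.04): dot(q,(0,0,255))
for n in("p1","p2","bell"): dot([*out[n],.06],(255,0,255))
cv2.imwrite("pics/ov.png",cv2.resize(im[150:300,110:440],None,fx=2.4,fy=2.4,interpolation=cv2.INTER_CUBIC))
E
```

```text
['PlanningError', 'finish_job', 'get_obs', 'read_camera', 'tip_extent'] 0.1734
1 [0.4788 0.1309] -4.0 len 0.1788
2 [0.4714 0.0332] -179.8 len 0.1817
3 [ 0.4686 -0.0554] -1.6 len 0.1788
4 [ 0.4783 -0.1442] 171.8 len 0.1806
rack [0.44142453 0.32148648] -9.520365353807552 0.536741428581351
deck [ 0.47234213 -0.3591952 ] -6.709213345543369 1.305672807971007
p1 [ 0.6734 -0.0173] [ 0.6745 -0.0167]
p2 [ 0.6556 -0.1458] [ 0.6547 -0.1447]
bell [0.6506 0.1591] [0.6517 0.162 ]
bottle top [0.72693475 0.30251635] mill top [ 0.71071086 -0.29795183]
```

View pics/ov.png

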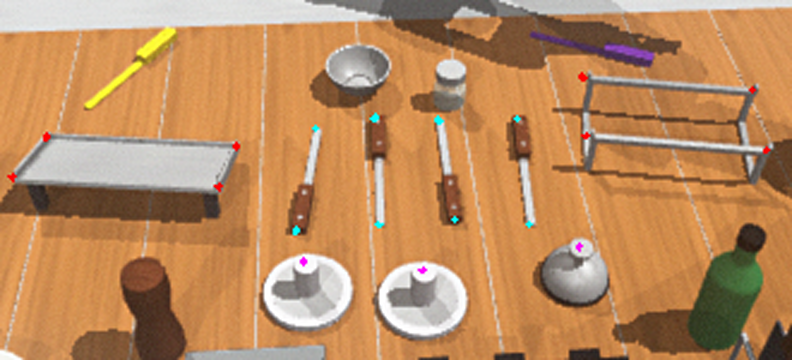

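The overlay matches in the scene view (all model dots sit on their features; deck rises away from the robot). Start with skewer 1.

```bash
cat > g.py <<'E'
# python3 g.py x y z yaw [tilt] / ... : per leg prints turn and shift in tool units (turn first, then shift)
import sys
from h import *
def Rt(yaw,tilt=0):  # tool down with yaw; tilt = lean about the tool's y... deck handled by caller as rotvec
    return R.from_euler("xyz",[180,0,yaw],degrees=True)
def plan(legs):
    o=get_obs(); P=o["position"]; Q=R.from_euler("xyz",o["eef_rot"],degrees=True)
    print("t",round(o["time_s"],1),"pos",P.round(4),"rot",o["eef_rot"].round(1),"gap",round(o["finger_gap"],4),"F",o["wrist_force"].round(1),"j6",o["joints"][5].round(0))
    for T,q in legs:
        dr=np.degrees((Q.inv()*q).as_rotvec())/4; ds=q.inv().apply(np.array(T)-P)/.03
        print("turn",dr.round(2),"shift",ds.round(2),"rows",int(np.ceil(max(np.abs(ds).max(),np.linalg.norm(ds)/1.35))))
        P=np.array(T);Q=q
if __name__=="__main__":
    a=" ".join(sys.argv[1:]).split("/"); L=[]
    for s in a:
        v=[float(x) for x in s.split()]
        L.append((v[:3],Rt(v[3])))
    plan(L)
E
python3 - <<'E'
import json,numpy as np
d=json.load(open('poses.json'))
r=d["rack"];cr,sr=np.cos(np.radians(r[2])),np.sin(np.radians(r[2]))
for i,ly in zip(range(1,5),(.072,.024,-.024,-.072)):
    x,y,a=d[f"s{i}"];c,s=np.cos(np.radians(a)),np.sin(np.radians(a))
    lx=-.032 if abs(a)<90 else .032
    print(i,"pick",round(x-.032*c,4),round(y-.032*s,4),"yaw",round(a%180,1),"place",round(r[0]+cr*lx-sr*ly,4),round(r[1]+sr*lx+cr*ly,4))
E
python3 g.py .447 .133 .28 176 / .447 .133 .176 176
```

```text
1 pick 0.4469 0.1331 yaw 176.0 place 0.4218 0.3978
2 pick 0.5034 0.0334 yaw 0.2 place 0.477 0.3399
3 pick 0.4366 -0.0545 yaw 178.4 place 0.4059 0.3031
4 pick 0.51 -0.1488 yaw 171.8 place 0.4611 0.2452
t 0.2 pos [0.2231 0.5027 0.4041] rot [-179.9   -0.   156.1] gap 0.0855 F [0.7 0.2 0.2] j6 -6.0
turn [-0.02 -0.   -4.98] shift [ -8.3  -11.77   4.14] rows 12
turn [0. 0. 0.] shift [ 0.   -0.    3.47] rows 4
```

```bash
python3 -m pendant '{"linear":[[0,0,0],[0,0,0],[0,0,0],[0,0,0],[0,0,0]],"delta_rot":[[0,0,-1],[0,0,-1],[0,0,-1],[0,0,-1],[0,0,-0.98]]}' 0.06 40
python3 -m pendant '{"linear":[[-0.55,-0.78,0.28],[-0.55,-0.78,0.28],[-0.55,-0.78,0.28],[-0.55,-0.78,0.28],[-0.55,-0.78,0.28]],"delta_rot":[[0,0,0],[0,0,0],[0,0,0],[0,0,0],[0,0,0]]}'
python3 -m pendant '{"linear":[[-0.55,-0.78,0.28],[-0.55,-0.78,0.28],[-0.55,-0.78,0.28],[-0.55,-0.78,0.28],[-0.55,-0.78,0.28]],"delta_rot":[[0,0,0],[0,0,0],[0,0,0],[0,0,0],[0,0,0]]}'
python3 -m pendant '{"linear":[[-0.55,-0.78,0.28],[-0.55,-0.78,0.28],[-0.55,-0.78,0.28],[-0.55,-0.78,0.28],[-0.55,-0.78,0.28]],"delta_rot":[[0,0,0],[0,0,0],[0,0,0],[0,0,0],[0,0,0]]}'
python3 -m pendant '{"linear":[[0,0,0],[0,0,0],[0,0,0]],"delta_rot":[[0,0,0],[0,0,0],[0,0,0]]}'
python3 g.py .447 .133 .28 176 / .447 .133 .176 176
python3 - <<'E'
from h import *
c=read_camera("wrist"); print(c["origin"],c["rotation"]); cv2.imwrite("pics/w1.png",c["img"])
E
```

```text
time_s: 0.67
position: [0.2231, 0.5027, 0.4045]
eef_rot: [-180.0, -0.0, 176.2]
wrist_force: [0.4, 0.0, 0.3]
finger_gap: 0.0453
grasp_force: 0.0
time_s: 1.08
position: [0.2976, 0.379, 0.3622]
eef_rot: [180.0, 0.0, 176.0]
wrist_force: [0.6, -0.8, -0.1]
finger_gap: 0.0454
grasp_force: 0.0
time_s: 1.5
position: [0.3717, 0.2564, 0.3204]
eef_rot: [180.0, 0.0, 176.0]
wrist_force: [0.5, 0.8, 0.4]
finger_gap: 0.0453
grasp_force: 0.0
time_s: 1.92
position: [0.4459, 0.1339, 0.2784]
eef_rot: [180.0, 0.0, 176.0]
wrist_force: [0.2, 1.0, 0.6]
finger_gap: 0.0451
grasp_force: 0.0
time_s: 2.17
position: [0.4454, 0.1353, 0.2787]
eef_rot: [180.0, -0.0, 176.0]
wrist_force: [0.9, -0.9, 0.7]
finger_gap: 0.0452
grasp_force: 0.0
t 2.2 pos [0.4454 0.1353 0.2787] rot [180.  -0. 176.] gap 0.0452 F [ 0.9 -0.9  0.7] j6 -76.0
turn [ 0.01 -0.01 -0.01] shift [-0.06 -0.07 -0.04] rows 1
turn [0. 0. 0.] shift [ 0.   -0.    3.47] rows 4
[0.37217617 0.13951269 0.24819738] [-1.66447935e+01 -5.32523509e-02  8.59239708e+01]
```

View pics/w1.png

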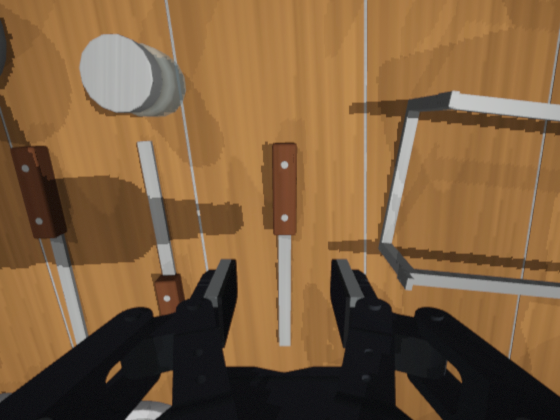

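The wrist view shows skewer 1 (handle centre ~ (285,190)) centred between the fingers (227..340). Descend, grip, lift.

```bash
python3 -m pendant '{"linear":[[-0.06,-0.07,0.3],[0,0,0.8],[0,0,0.8],[0,0,0.8],[0,0,0.7]],"delta_rot":[[0,0,0],[0,0,0],[0,0,0],[0,0,0],[0,0,0]]}'
python3 -m pendant '{"linear":[[0,0,0],[0,0,0],[0,0,0]],"delta_rot":[[0,0,0],[0,0,0],[0,0,0]]}'
python3 -m pendant '{"linear":[[0,0,0],[0,0,0],[0,0,0],[0,0,0],[0,0,0]],"delta_rot":[[0,0,0],[0,0,0],[0,0,0],[0,0,0],[0,0,0]]}' -1 40
python3 -m pendant '{"linear":[[0,0,-0.4],[0,0,-0.8],[0,0,-0.8],[0,0,-0.9],[0,0,-0.9]],"delta_rot":[[0,0,0],[0,0,0],[0,0,0],[0,0,0],[0,0,0]]}'
python3 g.py .4218 .3978 .30 170.5 / .4218 .3978 .237 170.5
```

```text
time_s: 2.63
position: [0.4463, 0.1338, 0.1752]
eef_rot: [180.0, -0.0, 176.1]
wrist_force: [-0.5, -0.4, -0.9]
finger_gap: 0.0453
grasp_force: 0.0
time_s: 2.88
position: [0.4474, 0.1336, 0.1777]
eef_rot: [180.0, 0.1, 176.0]
wrist_force: [0.1, -0.4, 1.0]
finger_gap: 0.045
grasp_force: 0.0
time_s: 3.3
position: [0.4478, 0.1332, 0.1783]
eef_rot: [179.9, 0.2, 176.0]
wrist_force: [-1.1, 1.6, 6.6]
finger_gap: 0.0172
grasp_force: 41.2
time_s: 3.72
position: [0.4466, 0.1328, 0.2911]
eef_rot: [-180.0, -0.1, 176.0]
wrist_force: [1.3, 0.9, -0.9]
finger_gap: 0.0169
grasp_force: 40.4
t 3.7 pos [0.4466 0.1328 0.2911] rot [-1.80e+02 -1.00e-01  1.76e+02] gap 0.0169 F [ 1.3  0.9 -0.9] j6 -76.0
turn [-0.01 -0.02  1.37] shift [ 2.27  8.58 -0.3 ] rows 9
turn [0. 0. 0.] shift [ 0.  -0.   2.1] rows 3
```

```bash
python3 -m pendant '{"linear":[[0,0,-0.15],[0,0,-0.15],[0,0,0],[0.22,0.8,0],[0.22,0.8,0]],"delta_rot":[[0,0,0.7],[0,0,0.67],[0,0,0],[0,0,0],[0,0,0]]}'
python3 -m pendant '{"linear":[[0.23,0.9,0],[0.23,0.9,0],[0.23,0.9,0],[0.23,0.88,0],[0.23,0.8,0]],"delta_rot":[[0,0,0],[0,0,0],[0,0,0],[0,0,0],[0,0,0]]}'
python3 -m pendant '{"linear":[[0.23,0.8,0],[0.23,0.8,0],[0.23,0.8,0],[0,0,0],[0,0,0]],"delta_rot":[[0,0,0],[0,0,0],[0,0,0],[0,0,0],[0,0,0]]}'
python3 g.py .4218 .3978 .30 170.5 / .4218 .3978 .239 170.5
```

```text
time_s: 4.13
position: [0.4419, 0.1821, 0.299]
eef_rot: [-180.0, -0.1, 170.4]
wrist_force: [-0.3, -0.2, -0.8]
finger_gap: 0.0166
grasp_force: 40.4
time_s: 4.55
position: [0.4291, 0.3191, 0.2985]
eef_rot: [-179.9, -0.1, 170.6]
wrist_force: [0.8, 0.2, -0.5]
finger_gap: 0.0165
grasp_force: 40.4
time_s: 4.97
position: [0.4206, 0.393, 0.2983]
eef_rot: [-179.9, -0.1, 170.7]
wrist_force: [0.6, -2.0, -1.1]
finger_gap: 0.0169
grasp_force: 40.4
t 5.0 pos [0.4206 0.393  0.2983] rot [-1.799e+02 -1.000e-01  1.707e+02] gap 0.0169 F [ 0.6 -2.  -1.1] j6 -43.0
turn [-0.03 -0.02  0.04] shift [-0.01  0.17 -0.06] rows 1
turn [0. 0. 0.] shift [ 0.   -0.    2.03] rows 3
```

```bash
python3 -m pendant '{"linear":[[0,0.17,0.2],[0,0,0.6],[0,0,0.6],[0,0,0.3],[0,0,0.15]],"delta_rot":[[0,0,0],[0,0,0],[0,0,0],[0,0,0],[0,0,0]]}'
python3 -m pendant '{"linear":[[0,0,0],[0,0,0],[0,0,0]],"delta_rot":[[0,0,0],[0,0,0],[0,0,0]]}'
python3 g.py .4218 .3978 .2385 170.5
python3 - <<'E'
from h import *
c=read_camera("wrist"); cv2.imwrite("pics/w2.png",c["img"])
E
```

```text
time_s: 5.38
position: [0.4217, 0.396, 0.2415]
eef_rot: [-179.8, -0.2, 170.4]
wrist_force: [0.6, 0.2, -0.9]
finger_gap: 0.0172
grasp_force: 33.0
time_s: 5.63
position: [0.4224, 0.3973, 0.2455]
eef_rot: [179.9, 0.1, 170.5]
wrist_force: [-0.5, 0.8, -0.8]
finger_gap: 0.0161
grasp_force: 45.1
t 5.6 pos [0.4224 0.3973 0.2455] rot [1.799e+02 1.000e-01 1.705e+02] gap 0.0161 F [-0.5  0.8 -0.8] j6 -43.0
turn [ 0.02  0.02 -0.  ] shift [0.02 0.01 0.23] rows 1
```

View pics/w2.png

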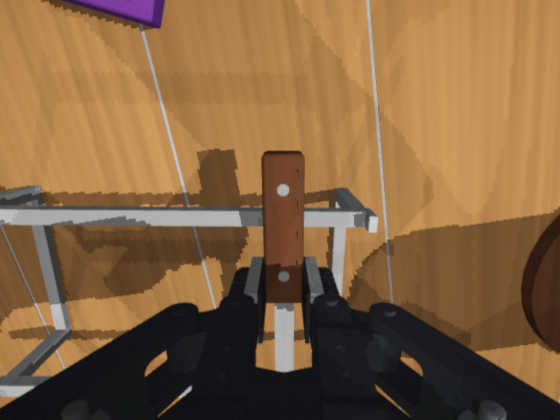

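Wrist view: the handle (col 263–303) lies squarely over the near rail (row 217), inside the end stop (col 370). Lower and release.

```bash
python3 -m pendant '{"linear":[[0,0,0.12],[0,0,0.1],[0,0,0],[0,0,0],[0,0,0]],"delta_rot":[[0,0,0],[0,0,0],[0,0,0],[0,0,0],[0,0,0]]}'
python3 -m pendant '{"linear":[[0,0,0],[0,0,0],[0,0,0],[0,0,0]],"delta_rot":[[0,0,0],[0,0,0],[0,0,0],[0,0,0]]}' -0.2
python3 -m pendant '{"linear":[[0,0,-0.4],[0,0,-0.7],[0,0,-0.7],[0,0,-0.3],[0,0,0]],"delta_rot":[[0,0,0],[0,0,0],[0,0,0],[0,0,0],[0,0,0]]}'
python3 g.py .5034 .0334 .30 180.2 / .5034 .0334 .1795 180.2
```

```text
time_s: 6.1
position: [0.4222, 0.3975, 0.2384]
eef_rot: [179.9, 0.1, 170.5]
wrist_force: [-0.3, 0.3, 2.4]
finger_gap: 0.0164
grasp_force: 45.5
time_s: 6.43
position: [0.4218, 0.3972, 0.2372]
eef_rot: [-180.0, -0.0, 170.5]
wrist_force: [0.5, -1.5, -0.1]
finger_gap: 0.0342
grasp_force: 0.0
time_s: 6.85
position: [0.4226, 0.3978, 0.3047]
eef_rot: [179.7, 0.3, 170.5]
wrist_force: [0.2, -0.3, 0.4]
finger_gap: 0.0344
grasp_force: 0.0
t 6.8 pos [0.4226 0.3978 0.3047] rot [179.7   0.3 170.5] gap 0.0344 F [ 0.2 -0.3  0.4] j6 -43.0
turn [ 0.07  0.08 -2.42] shift [ -2.65 -12.16   0.16] rows 13
turn [0. 0. 0.] shift [-0.   -0.    4.02] rows 5
```

```bash
python3 -m pendant '{"linear":[[0,0,0],[0,0,0],[0,0,0],[-0.19,-0.86,0],[-0.19,-0.87,0]],"delta_rot":[[0.07,0.08,-0.8],[0,0,-0.8],[0,0,-0.82],[0,0,0],[0,0,0]]}' 0
python3 -m pendant '{"linear":[[-0.19,-0.87,0],[-0.19,-0.87,0],[-0.19,-0.87,0],[-0.19,-0.87,0],[-0.19,-0.87,0]],"delta_rot":[[0,0,0],[0,0,0],[0,0,0],[0,0,0],[0,0,0]]}'
python3 -m pendant '{"linear":[[-0.19,-0.87,0],[-0.19,-0.87,0],[-0.19,-0.87,0],[-0.19,-0.87,0],[-0.19,-0.87,0]],"delta_rot":[[0,0,0],[0,0,0],[0,0,0],[0,0,0],[0,0,0]]}'
python3 -m pendant '{"linear":[[-0.19,-0.87,0],[-0.19,-0.87,0],[0,0,0],[0,0,0],[0,0,0]],"delta_rot":[[0,0,0],[0,0,0],[0,0,0],[0,0,0],[0,0,0]]}'
python3 -m pendant '{"linear":[[0,0,0.8],[0,0,0.8],[0,0,0.8],[0,0,0.4],[0,0,0]],"delta_rot":[[0,0,0],[0,0,0],[0,0,0],[0,0,0],[0,0,0]]}'
python3 g.py .5034 .0334 .1795 180.2
python3 - <<'E'
from h import *
c=read_camera("wrist"); cv2.imwrite("pics/w3.png",c["img"])
E
```

```text
time_s: 7.27
position: [0.433, 0.3455, 0.2993]
eef_rot: [-179.7, -0.5, -179.7]
wrist_force: [0.4, -0.3, 0.1]
finger_gap: 0.0429
grasp_force: 0.0
time_s: 7.68
position: [0.4622, 0.2136, 0.2999]
eef_rot: [-179.7, -0.5, -179.8]
wrist_force: [-0.5, 0.8, -0.3]
finger_gap: 0.043
grasp_force: 0.0
time_s: 8.1
position: [0.4911, 0.0833, 0.3003]
eef_rot: [-179.8, -0.5, -179.8]
wrist_force: [0.7, 0.4, 0.2]
finger_gap: 0.0427
grasp_force: 0.0
time_s: 8.52
position: [0.5026, 0.0327, 0.3007]
eef_rot: [-179.8, -0.5, -179.8]
wrist_force: [-0.1, 0.2, -0.8]
finger_gap: 0.0431
grasp_force: 0.0
time_s: 8.93
position: [0.5004, 0.0335, 0.2135]
eef_rot: [-179.8, -0.8, -179.7]
wrist_force: [0.1, 0.1, 0.1]
finger_gap: 0.0426
grasp_force: 0.0
t 8.9 pos [0.5004 0.0335 0.2135] rot [-179.8   -0.8 -179.7] gap 0.0426 F [0.1 0.1 0.1] j6 -93.0
turn [-0.05 -0.21  0.03] shift [-0.1  -0.    1.13] rows 2
```

```bash
python3 -m pendant '{"linear":[[-0.1,0,0.4],[0,0,0.5],[0,0,0.2],[0,0,0],[0,0,0]],"delta_rot":[[0,-0.15,0],[0,0,0],[0,0,0],[0,0,0],[0,0,0]]}'
python3 g.py .5034 .0334 .1795 180.2 
python3 -m pendant '{"linear":[[0,0,0],[0,0,0],[0,0,0],[0,0,0],[0,0,0]],"delta_rot":[[0,0,0],[0,0,0],[0,0,0],[0,0,0],[0,0,0]]}' -1 40
python3 g.py .477 .3399 .2395 170.5 
python3 -m pendant '{"linear":[[0,0,-0.4],[0,0,-0.8],[0,0,-0.8],[0,0,-1],[0,0,-1]],"delta_rot":[[0,0,0],[0,0,0],[0,0,0],[0,0,0],[0,0,0]]}'
python3 g.py .477 .3399 .30 170.5 / .477 .3399 .241 170.5
```

```text
time_s: 9.4
position: [0.5057, 0.0323, 0.1854]
eef_rot: [-179.8, 0.3, -179.8]
wrist_force: [0.3, -0.1, -0.0]
finger_gap: 0.0426
grasp_force: 0.0
t 9.4 pos [0.5057 0.0323 0.1854] rot [-179.8    0.3 -179.8] gap 0.0426 F [ 0.3 -0.1 -0. ] j6 -93.0
turn [-0.06  0.07  0.  ] shift [0.08 0.04 0.2 ] rows 1
time_s: 9.82
position: [0.5061, 0.032, 0.186]
eef_rot: [-179.8, 0.4, -179.8]
wrist_force: [-1.1, 1.1, 6.9]
finger_gap: 0.0162
grasp_force: 39.5
t 9.8 pos [0.5061 0.032  0.186 ] rot [-179.8    0.4 -179.8] gap 0.0162 F [-1.1  1.1  6.9] j6 -93.0
turn [-0.05  0.1   2.42] shift [ 2.65  9.96 -1.78] rows 10
time_s: 10.23
position: [0.5043, 0.0323, 0.3046]
eef_rot: [-179.8, 0.1, -179.8]
wrist_force: [0.3, -0.2, -2.1]
finger_gap: 0.0161
grasp_force: 39.1
t 10.2 pos [0.5043 0.0323 0.3046] rot [-1.798e+02  1.000e-01 -1.798e+02] gap 0.0161 F [ 0.3 -0.2 -2.1] j6 -93.0
turn [-0.06  0.03  2.42] shift [2.59 9.96 0.15] rows 10
turn [0. 0. 0.] shift [ 0.   -0.    1.97] rows 2
```

```bash
python3 -m pendant '{"linear":[[0,0,0],[0,0,0],[0,0,0],[0.25,0.85,0],[0.25,0.85,0]],"delta_rot":[[0,0,0.8],[0,0,0.8],[0,0,0.82],[0,0,0],[0,0,0]]}'
python3 -m pendant '{"linear":[[0.22,0.85,0],[0.22,0.85,0],[0.22,0.85,0],[0.22,0.85,0],[0.22,0.85,0]],"delta_rot":[[0,0,0],[0,0,0],[0,0,0],[0,0,0],[0,0,0]]}'
python3 -m pendant '{"linear":[[0.22,0.85,0],[0.22,0.85,0],[0.22,0.85,0],[0.22,0.85,0],[0.2,0.6,0]],"delta_rot":[[0,0,0],[0,0,0],[0,0,0],[0,0,0],[0,0,0]]}'
python3 -m pendant '{"linear":[[0,0,0.3],[0,0,0.6],[0,0,0.5],[0,0,0],[0,0,0]],"delta_rot":[[0,0,0],[0,0,0],[0,0,0],[0,0,0],[0,0,0]]}'
python3 g.py .477 .3399 .246 170.5
python3 - <<'E'
from h import *
a=read_camera("wrist")["img"]; s=read_camera("scene"); 
b=cv2.resize(s["img"][150:240,320:450],(400,277),interpolation=cv2.INTER_CUBIC)
a=cv2.resize(a,(400,300)); cv2.imwrite("pics/w4.png",np.vstack([a,b]))
E
```

```text
time_s: 10.65
position: [0.4984, 0.0847, 0.3038]
eef_rot: [-179.8, 0.2, 170.3]
wrist_force: [0.0, 0.7, -1.2]
finger_gap: 0.0162
grasp_force: 39.1
time_s: 11.07
position: [0.4866, 0.2175, 0.3031]
eef_rot: [-179.8, 0.2, 170.5]
wrist_force: [0.2, 0.0, -1.2]
finger_gap: 0.016
grasp_force: 39.1
time_s: 11.48
position: [0.4744, 0.342, 0.3024]
eef_rot: [-179.8, 0.2, 170.6]
wrist_force: [0.6, -1.0, -0.8]
finger_gap: 0.0161
grasp_force: 39.1
time_s: 11.9
position: [0.4747, 0.3391, 0.2594]
eef_rot: [-179.6, 0.1, 170.5]
wrist_force: [-0.2, 0.2, 0.9]
finger_gap: 0.0164
grasp_force: 39.2
t 11.9 pos [0.4747 0.3391 0.2594] rot [-1.796e+02  1.000e-01  1.705e+02] gap 0.0164 F [-0.2  0.2  0.9] j6 -50.0
turn [-0.09  0.03 -0.01] shift [-0.07  0.04  0.45] rows 1
```

View pics/w4.png

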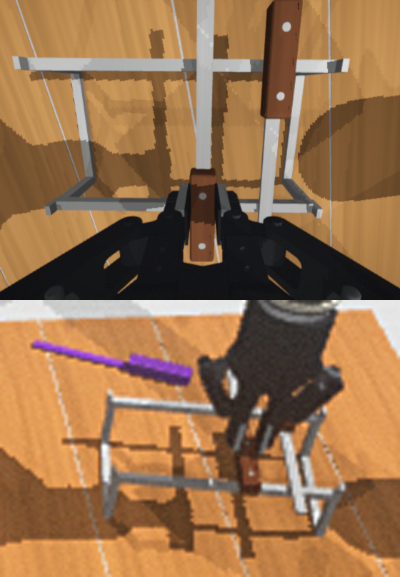

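Skewer 2 is held level over both rails beside skewer 1, which lies properly on the rack. Lower and release.

```bash
python3 -m pendant '{"linear":[[-0.15,0,0.15],[0,0,0.2],[0,0,0.1],[0,0,0],[0,0,0]],"delta_rot":[[0,0,0],[0,0,0],[0,0,0],[0,0,0],[0,0,0]]}'
python3 -m pendant '{"linear":[[0,0,0.04],[0,0,0],[0,0,0]],"delta_rot":[[0,0,0],[0,0,0],[0,0,0]]}'
python3 g.py .4795 .3395 .246 170.5
```

```text
time_s: 12.42
position: [0.4795, 0.339, 0.2473]
eef_rot: [-179.8, 0.2, 170.5]
wrist_force: [0.7, -0.3, -0.9]
finger_gap: 0.0164
grasp_force: 39.2
time_s: 12.67
position: [0.4795, 0.3392, 0.2467]
eef_rot: [-179.8, 0.3, 170.5]
wrist_force: [0.6, -0.7, 0.5]
finger_gap: 0.0161
grasp_force: 39.2
t 12.7 pos [0.4795 0.3392 0.2467] rot [-179.8    0.3  170.5] gap 0.0161 F [ 0.6 -0.7  0.5] j6 -51.0
turn [-0.04  0.07  0.  ] shift [0.   0.01 0.02] rows 1
```

```bash
python3 -m pendant '{"linear":[[0,0,0.05],[0,0,0],[0,0,0]],"delta_rot":[[0,0,0],[0,0,0],[0,0,0]]}'
python3 -m pendant '{"linear":[[0,0,0],[0,0,0],[0,0,0],[0,0,0]],"delta_rot":[[0,0,0],[0,0,0],[0,0,0],[0,0,0]]}' -0.2
python3 -m pendant '{"linear":[[0,0,-0.3],[0,0,-0.7],[0,0,-0.7],[0,0,-0.1],[0,0,0]],"delta_rot":[[0,0,0],[0,0,0],[0,0,0],[0,0,0],[0,0,0]]}'
python3 g.py .4366 -.0545 .30 178.4 / .4366 -.0545 .1795 178.4
```

```text
time_s: 12.92
position: [0.4797, 0.3393, 0.2461]
eef_rot: [-179.9, 0.3, 170.5]
wrist_force: [-1.2, -0.1, 4.4]
finger_gap: 0.0159
grasp_force: 39.7
time_s: 13.25
position: [0.4795, 0.3391, 0.2447]
eef_rot: [-179.8, 0.3, 170.5]
wrist_force: [-0.7, -0.7, -0.2]
finger_gap: 0.0339
grasp_force: 0.0
time_s: 13.67
position: [0.4799, 0.3397, 0.3017]
eef_rot: [180.0, 0.5, 170.5]
wrist_force: [0.2, -0.2, -0.1]
finger_gap: 0.0342
grasp_force: 0.0
t 13.7 pos [0.4799 0.3397 0.3017] rot [180.    0.5 170.5] gap 0.0342 F [ 0.2 -0.2 -0.1] j6 -51.0
turn [-0.01  0.13 -1.97] shift [  1.07 -13.17   0.06] rows 14
turn [0. 0. 0.] shift [-0.   -0.    4.02] rows 5
```

```bash
python3 -m pendant '{"linear":[[0,0,0],[0,0,0],[0.07,-0.85,0],[0.07,-0.88,0],[0.07,-0.88,0]],"delta_rot":[[0,0.08,-1],[0,0,-0.97],[0,0,0],[0,0,0],[0,0,0]]}' 0
python3 -m pendant '{"linear":[[0.07,-0.88,0],[0.07,-0.88,0],[0.07,-0.88,0],[0.07,-0.88,0],[0.07,-0.88,0]],"delta_rot":[[0,0,0],[0,0,0],[0,0,0],[0,0,0],[0,0,0]]}'
python3 -m pendant '{"linear":[[0.07,-0.88,0],[0.07,-0.88,0],[0.07,-0.88,0],[0.07,-0.88,0],[0.07,-0.88,0]],"delta_rot":[[0,0,0],[0,0,0],[0,0,0],[0,0,0],[0,0,0]]}'
python3 -m pendant '{"linear":[[0.07,-0.88,0],[0.07,-0.88,0],[0,0,0.5],[0,0,0.8],[0,0,0.8]],"delta_rot":[[0,0,0],[0,0,0],[0,0,0],[0,0,0],[0,0,0]]}'
python3 -m pendant '{"linear":[[0,0,0.7],[0,0,0],[0,0,0],[0,0,0],[0,0,0]],"delta_rot":[[0,0,0],[0,0,0],[0,0,0],[0,0,0],[0,0,0]]}'
python3 g.py .4366 -.0545 .1795 178.4
```

```text
time_s: 14.08
position: [0.4702, 0.2605, 0.2973]
eef_rot: [-179.7, -0.2, 178.5]
wrist_force: [-0.4, -0.1, 0.1]
finger_gap: 0.0427
grasp_force: 0.0
time_s: 14.5
position: [0.4558, 0.1284, 0.2981]
eef_rot: [-179.8, -0.2, 178.4]
wrist_force: [0.4, -0.4, -0.2]
finger_gap: 0.0429
grasp_force: 0.0
time_s: 14.92
position: [0.4415, -0.0032, 0.2987]
eef_rot: [-179.8, -0.2, 178.4]
wrist_force: [0.4, -0.7, -0.4]
finger_gap: 0.0424
grasp_force: 0.0
time_s: 15.33
position: [0.4363, -0.0556, 0.2362]
eef_rot: [-179.8, -0.0, 178.3]
wrist_force: [-0.5, 0.2, 0.5]
finger_gap: 0.0424
grasp_force: 0.0
time_s: 15.75
position: [0.4373, -0.0551, 0.2179]
eef_rot: [-179.8, 0.1, 178.4]
wrist_force: [-0.8, 0.3, -0.7]
finger_gap: 0.0426
grasp_force: 0.0
t 15.8 pos [ 0.4373 -0.0551  0.2179] rot [-1.798e+02  1.000e-01  1.784e+02] gap 0.0426 F [-0.8  0.3 -0.7] j6 -103.0
turn [-0.06  0.02 -0.  ] shift [0.02 0.02 1.28] rows 2
```

```bash
python3 -m pendant '{"linear":[[0,0,0.6],[0,0,0.5],[0,0,0.18],[0,0,0],[0,0,0]],"delta_rot":[[0,0,0],[0,0,0],[0,0,0],[0,0,0],[0,0,0]]}'
python3 -m pendant '{"linear":[[0,0,0],[0,0,0],[0,0,0]],"delta_rot":[[0,0,0],[0,0,0],[0,0,0]]}'
python3 -m pendant '{"linear":[[0,0,0],[0,0,0],[0,0,0],[0,0,0],[0,0,0]],"delta_rot":[[0,0,0],[0,0,0],[0,0,0],[0,0,0],[0,0,0]]}' -1 40
python3 -m pendant '{"linear":[[0,0,-0.4],[0,0,-0.8],[0,0,-0.9],[0,0,-1],[0,0,-1]],"delta_rot":[[0,0,0],[0,0,0],[0,0,0],[0,0,0],[0,0,0]]}'
python3 g.py .4059 .3031 .30 170.5 / .4059 .3031 .245 170.5
```

```text
time_s: 16.17
position: [0.437, -0.0551, 0.1789]
eef_rot: [-179.8, 0.0, 178.4]
wrist_force: [-0.5, 1.2, 0.1]
finger_gap: 0.0426
grasp_force: 0.0
time_s: 16.42
position: [0.437, -0.0552, 0.179]
eef_rot: [-179.8, 0.0, 178.4]
wrist_force: [-0.3, 0.2, 1.0]
finger_gap: 0.0426
grasp_force: 0.0
time_s: 16.83
position: [0.4368, -0.0552, 0.1786]
eef_rot: [-179.8, -0.0, 178.4]
wrist_force: [0.2, 0.3, 3.8]
finger_gap: 0.0169
grasp_force: 40.7
time_s: 17.25
position: [0.4361, -0.0546, 0.3011]
eef_rot: [-179.8, -0.2, 178.4]
wrist_force: [0.4, -0.6, -0.8]
finger_gap: 0.0171
grasp_force: 40.1
t 17.2 pos [ 0.4361 -0.0546  0.3011] rot [-179.8   -0.2  178.4] gap 0.0171 F [ 0.4 -0.6 -0.8] j6 -103.0
turn [-0.04 -0.05  1.97] shift [ 2.96 11.59  0.04] rows 12
turn [0. 0. 0.] shift [ 0.   -0.    1.83] rows 2
```

```bash
python3 -m pendant '{"linear":[[0,0,0],[0,0,0],[0.2,0.8,0],[0.21,0.83,0],[0.21,0.83,0]],"delta_rot":[[0,0,1],[0,0,0.97],[0,0,0],[0,0,0],[0,0,0]]}'
python3 -m pendant '{"linear":[[0.21,0.83,0],[0.21,0.83,0],[0.21,0.83,0],[0.21,0.83,0],[0.21,0.83,0]],"delta_rot":[[0,0,0],[0,0,0],[0,0,0],[0,0,0],[0,0,0]]}'
python3 -m pendant '{"linear":[[0.21,0.83,0],[0.21,0.83,0],[0.21,0.83,0],[0.21,0.83,0],[0.21,0.83,0]],"delta_rot":[[0,0,0],[0,0,0],[0,0,0],[0,0,0],[0,0,0]]}'
python3 -m pendant '{"linear":[[0.21,0.83,0],[0,0,0.4],[0,0,0.7],[0,0,0.5],[0,0,0]],"delta_rot":[[0,0,0],[0,0,0],[0,0,0],[0,0,0],[0,0,0]]}'
python3 -m pendant '{"linear":[[0,0,0],[0,0,0],[0,0,0]],"delta_rot":[[0,0,0],[0,0,0],[0,0,0]]}'
python3 g.py .4059 .3031 .2381 170.5
```

```text
time_s: 17.67
position: [0.4301, 0.0217, 0.3]
eef_rot: [-179.8, -0.1, 170.4]
wrist_force: [0.4, -0.5, -1.0]
finger_gap: 0.0168
grasp_force: 40.1
time_s: 18.08
position: [0.4194, 0.1503, 0.2996]
eef_rot: [-179.8, -0.1, 170.5]
wrist_force: [-0.2, -0.3, -1.2]
finger_gap: 0.017
grasp_force: 40.1
time_s: 18.5
position: [0.4089, 0.2783, 0.299]
eef_rot: [-179.7, -0.1, 170.5]
wrist_force: [-0.1, 0.6, -0.1]
finger_gap: 0.0168
grasp_force: 40.1
time_s: 18.92
position: [0.4057, 0.3014, 0.2468]
eef_rot: [-179.4, -0.5, 170.5]
wrist_force: [-1.2, -0.8, -1.2]
finger_gap: 0.0168
grasp_force: 40.1
time_s: 19.17
position: [0.4079, 0.3025, 0.2531]
eef_rot: [-179.9, 0.1, 170.5]
wrist_force: [0.4, -0.8, -1.0]
finger_gap: 0.0166
grasp_force: 40.1
t 19.2 pos [0.4079 0.3025 0.2531] rot [-1.799e+02  1.000e-01  1.705e+02] gap 0.0166 F [ 0.4 -0.8 -1. ] j6 -50.0
turn [-0.03  0.02 -0.01] shift [0.07 0.01 0.5 ] rows 1
```

```bash
python3 -m pendant '{"linear":[[0.06,0,0.2],[0,0,0.2],[0,0,0.1],[0,0,0],[0,0,0]],"delta_rot":[[0,0,0],[0,0,0],[0,0,0],[0,0,0],[0,0,0]]}'
python3 -m pendant '{"linear":[[0,0,0],[0,0,0],[0,0,0]],"delta_rot":[[0,0,0],[0,0,0],[0,0,0]]}'
python3 -m pendant '{"linear":[[0,0,0],[0,0,0],[0,0,0],[0,0,0]],"delta_rot":[[0,0,0],[0,0,0],[0,0,0],[0,0,0]]}' -0.2
python3 -m pendant '{"linear":[[0,0,-0.4],[0,0,-0.7],[0,0,-0.7],[0,0,-0.25],[0,0,0]],"delta_rot":[[0,0,0],[0,0,0],[0,0,0],[0,0,0],[0,0,0]]}'
python3 g.py .51 -.1488 .30 171.8 / .51 -.1488 .1795 171.8
```

```text
time_s: 19.58
position: [0.4056, 0.3029, 0.2385]
eef_rot: [-179.8, 0.0, 170.5]
wrist_force: [-2.7, -1.4, 7.4]
finger_gap: 0.0171
grasp_force: 41.1
time_s: 19.83
position: [0.4055, 0.3029, 0.2385]
eef_rot: [-179.8, 0.0, 170.5]
wrist_force: [-2.1, -1.2, 8.3]
finger_gap: 0.0169
grasp_force: 41.1
time_s: 20.17
position: [0.4054, 0.3028, 0.2364]
eef_rot: [-179.8, -0.1, 170.5]
wrist_force: [0.2, -0.1, 0.1]
finger_gap: 0.0341
grasp_force: 0.0
time_s: 20.58
position: [0.4063, 0.3035, 0.3017]
eef_rot: [180.0, 0.2, 170.5]
wrist_force: [1.1, 0.7, -0.1]
finger_gap: 0.0343
grasp_force: 0.0
t 20.6 pos [0.4063 0.3035 0.3017] rot [180.    0.2 170.5] gap 0.0343 F [ 1.1  0.7 -0.1] j6 -50.0
turn [ 0.01  0.06 -0.32] shift [ -5.57 -14.43   0.06] rows 15
turn [0. 0. 0.] shift [ 0.   -0.    4.02] rows 5
```

```bash
python3 -m pendant '{"linear":[[0,0,0],[-0.33,-0.85,0],[-0.33,-0.85,0],[-0.33,-0.85,0],[-0.33,-0.85,0]],"delta_rot":[[0,0.03,-0.32],[0,0,0],[0,0,0],[0,0,0],[0,0,0]]}' 0
python3 -m pendant '{"linear":[[-0.33,-0.85,0],[-0.33,-0.85,0],[-0.33,-0.85,0],[-0.33,-0.85,0],[-0.33,-0.85,0]],"delta_rot":[[0,0,0],[0,0,0],[0,0,0],[0,0,0],[0,0,0]]}'
python3 -m pendant '{"linear":[[-0.33,-0.85,0],[-0.33,-0.85,0],[-0.33,-0.85,0],[-0.33,-0.85,0],[-0.33,-0.85,0]],"delta_rot":[[0,0,0],[0,0,0],[0,0,0],[0,0,0],[0,0,0]]}'
python3 -m pendant '{"linear":[[-0.33,-0.85,0],[-0.33,-0.85,0],[-0.3,-0.85,0],[0,0,0.6],[0,0,0.8]],"delta_rot":[[0,0,0],[0,0,0],[0,0,0],[0,0,0],[0,0,0]]}'
python3 -m pendant '{"linear":[[0,0,0.8],[0,0,0.5],[0,0,0],[0,0,0],[0,0,0]],"delta_rot":[[0,0,0],[0,0,0],[0,0,0],[0,0,0],[0,0,0]]}'
python3 -m pendant '{"linear":[[0,0,0],[0,0,0]],"delta_rot":[[0,0,0],[0,0,0]]}'
python3 g.py .51 -.1488 .1795 171.8
```

```text
time_s: 21.0
position: [0.4297, 0.1953, 0.2966]
eef_rot: [-179.7, -0.4, 171.9]
wrist_force: [0.8, 0.1, -0.2]
finger_gap: 0.0424
grasp_force: 0.0
time_s: 21.42
position: [0.4605, 0.0618, 0.297]
eef_rot: [-179.8, -0.4, 171.8]
wrist_force: [0.9, 0.3, 0.7]
finger_gap: 0.0429
grasp_force: 0.0
time_s: 21.83
position: [0.4913, -0.0714, 0.2972]
eef_rot: [-179.8, -0.4, 171.8]
wrist_force: [0.6, 0.0, -0.4]
finger_gap: 0.0428
grasp_force: 0.0
time_s: 22.25
position: [0.5097, -0.152, 0.2575]
eef_rot: [-179.8, -0.0, 171.7]
wrist_force: [0.1, -0.3, -0.5]
finger_gap: 0.0429
grasp_force: 0.0
time_s: 22.67
position: [0.5092, -0.1502, 0.2186]
eef_rot: [-179.8, -0.2, 171.8]
wrist_force: [0.8, 0.1, 0.7]
finger_gap: 0.0426
grasp_force: 0.0
time_s: 22.83
position: [0.5096, -0.1503, 0.2199]
eef_rot: [-179.8, -0.0, 171.8]
wrist_force: [0.1, -0.4, -0.3]
finger_gap: 0.0427
grasp_force: 0.0
t 22.8 pos [ 0.5096 -0.1503  0.2199] rot [-179.8   -0.   171.8] gap 0.0427 F [ 0.1 -0.4 -0.3] j6 -104.0
turn [-0.06 -0.    0.  ] shift [-0.01  0.05  1.35] rows 2
```

```bash
python3 -m pendant '{"linear":[[0,0.05,0.6],[0,0,0.55],[0,0,0.2],[0,0,0],[0,0,0]],"delta_rot":[[0,0,0],[0,0,0],[0,0,0],[0,0,0],[0,0,0]]}'
python3 -m pendant '{"linear":[[0,0,0],[0,0,0],[0,0,0]],"delta_rot":[[0,0,0],[0,0,0],[0,0,0]]}'
python3 -m pendant '{"linear":[[0,0,0],[0,0,0],[0,0,0],[0,0,0],[0,0,0]],"delta_rot":[[0,0,0],[0,0,0],[0,0,0],[0,0,0],[0,0,0]]}' -1 40
python3 -m pendant '{"linear":[[0,0,-0.4],[0,0,-0.8],[0,0,-0.9],[0,0,-1],[0,0,-1]],"delta_rot":[[0,0,0],[0,0,0],[0,0,0],[0,0,0],[0,0,0]]}'
python3 g.py .4611 .2452 .30 170.5 / .4611 .2452 .25 170.5
```

```text
time_s: 23.25
position: [0.5093, -0.1489, 0.1784]
eef_rot: [-179.8, -0.1, 171.8]
wrist_force: [-0.1, -0.3, -0.1]
finger_gap: 0.0427
grasp_force: 0.0
time_s: 23.5
position: [0.5096, -0.149, 0.1789]
eef_rot: [-179.8, -0.0, 171.8]
wrist_force: [0.8, 0.6, 0.1]
finger_gap: 0.0424
grasp_force: 0.0
time_s: 23.92
position: [0.5094, -0.1489, 0.1785]
eef_rot: [-179.8, -0.1, 171.8]
wrist_force: [-0.7, 0.6, 3.5]
finger_gap: 0.0166
grasp_force: 40.6
time_s: 24.33
position: [0.509, -0.1483, 0.3018]
eef_rot: [-179.8, -0.3, 171.8]
wrist_force: [0.5, -0.4, -0.5]
finger_gap: 0.017
grasp_force: 40.1
t 24.3 pos [ 0.509  -0.1483  0.3018] rot [-179.8   -0.3  171.8] gap 0.017 F [ 0.5 -0.4 -0.5] j6 -104.0
turn [-0.04 -0.07  0.32] shift [ 3.74 12.67  0.06] rows 13
turn [0. 0. 0.] shift [ 0.   -0.    1.67] rows 2
```

15 rows of (0.25, 0.845).

```bash
python3 -m pendant '{"linear":[[0,0,0],[0.25,0.84,0],[0.25,0.84,0],[0.25,0.84,0],[0.25,0.84,0]],"delta_rot":[[0,0,0.32],[0,0,0],[0,0,0],[0,0,0],[0,0,0]]}'
python3 -m pendant '{"linear":[[0.25,0.85,0],[0.25,0.85,0],[0.25,0.85,0],[0.25,0.85,0],[0.25,0.85,0]],"delta_rot":[[0,0,0],[0,0,0],[0,0,0],[0,0,0],[0,0,0]]}'
python3 -m pendant '{"linear":[[0.25,0.85,0],[0.25,0.85,0],[0.25,0.85,0],[0.25,0.85,0],[0.25,0.85,0]],"delta_rot":[[0,0,0],[0,0,0],[0,0,0],[0,0,0],[0,0,0]]}'
python3 -m pendant '{"linear":[[0.25,0.8,0],[0,0,0.4],[0,0,0.7],[0,0,0.4],[0,0,0]],"delta_rot":[[0,0,0],[0,0,0],[0,0,0],[0,0,0],[0,0,0]]}'
python3 -m pendant '{"linear":[[0,0,0],[0,0,0],[0,0,0],[0,0,0]],"delta_rot":[[0,0,0],[0,0,0],[0,0,0],[0,0,0]]}'
python3 g.py .4611 .2452 .2381 170.5
```

```text
time_s: 24.75
position: [0.496, -0.0432, 0.3003]
eef_rot: [-179.8, -0.2, 170.4]
wrist_force: [0.0, 0.1, -1.1]
finger_gap: 0.0168
grasp_force: 40.1
time_s: 25.17
position: [0.4799, 0.089, 0.3]
eef_rot: [-179.8, -0.2, 170.5]
wrist_force: [0.1, 0.0, -0.9]
finger_gap: 0.0166
grasp_force: 40.1
time_s: 25.58
position: [0.464, 0.221, 0.2997]
eef_rot: [-179.8, -0.2, 170.5]
wrist_force: [0.9, -0.3, -1.3]
finger_gap: 0.0169
grasp_force: 40.1
time_s: 26.0
position: [0.4596, 0.2436, 0.2506]
eef_rot: [-179.5, -0.6, 170.5]
wrist_force: [-1.1, 0.2, -1.5]
finger_gap: 0.0166
grasp_force: 40.1
time_s: 26.33
position: [0.4616, 0.2444, 0.2561]
eef_rot: [-179.9, -0.0, 170.5]
wrist_force: [-0.9, 0.1, -0.1]
finger_gap: 0.0167
grasp_force: 40.1
t 26.3 pos [0.4616 0.2444 0.2561] rot [-179.9   -0.   170.5] gap 0.0167 F [-0.9  0.1 -0.1] j6 -59.0
turn [-0.03 -0.01 -0.01] shift [0.02 0.02 0.6 ] rows 1
```

```bash
python3 -m pendant '{"linear":[[0.02,0.02,0.25],[0,0,0.25],[0,0,0.08],[0,0,0],[0,0,0]],"delta_rot":[[0,0,0],[0,0,0],[0,0,0],[0,0,0],[0,0,0]]}'
python3 -m pendant '{"linear":[[0,0,0],[0,0,0],[0,0,0]],"delta_rot":[[0,0,0],[0,0,0],[0,0,0]]}'
python3 -m pendant '{"linear":[[0,0,0],[0,0,0],[0,0,0],[0,0,0]],"delta_rot":[[0,0,0],[0,0,0],[0,0,0],[0,0,0]]}' -0.2
python3 -m pendant '{"linear":[[0,0,-0.4],[0,0,-0.7],[0,0,-0.9],[0,0,-0.9],[0,0,-0.5]],"delta_rot":[[0,0,0],[0,0,0],[0,0,0],[0,0,0],[0,0,0]]}'
python3 -m pendant '{"linear":[[0,-0.8,0],[0,-0.8,0],[0,-0.8,0],[0,-0.8,0],[0,-0.8,0]],"delta_rot":[[0,0,0],[0,0,0],[0,0,0],[0,0,0],[0,0,0]]}' 0.4
python3 -m pendant '{"linear":[[0,-0.8,0],[0,0,0],[0,0,0]],"delta_rot":[[0,0,0],[0,0,0],[0,0,0]]}'
python3 - <<'E'
from h import *
c=read_camera("top"); s=read_camera("scene")
crop(c,105,130,345,275,3.3,"pics/c3.png")
cv2.imwrite("pics/s3.png",cv2.resize(s["img"][150:300,310:450],None,fx=4,fy=4,interpolation=cv2.INTER_CUBIC))
a=cv2.imread("pics/c3.png");b=cv2.resize(s["img"][150:250,330:440],(396,360),interpolation=cv2.INTER_CUBIC)
e=a[150:479,:380]; b=cv2.resize(s["img"][160:245,330:440],(420,329),interpolation=cv2.INTER_CUBIC)
f=cv2.resize(c["img"][125:275,200:470],(800,444),interpolation=cv2.INTER_CUBIC)[:270]
cv2.imwrite("pics/v3.png",np.vstack([np.hstack([e,b]),f]))
E
python3 g.py .6745 -.017 .33 90
```

```text
time_s: 26.75
position: [0.4606, 0.2452, 0.2385]
eef_rot: [-179.8, -0.1, 170.5]
wrist_force: [-1.8, 0.1, 6.7]
finger_gap: 0.0167
grasp_force: 41.0
time_s: 27.0
position: [0.4606, 0.2452, 0.2384]
eef_rot: [-179.8, -0.1, 170.5]
wrist_force: [-1.6, -0.7, 6.1]
finger_gap: 0.017
grasp_force: 41.0
time_s: 27.33
position: [0.4604, 0.2452, 0.2369]
eef_rot: [-179.8, -0.2, 170.5]
wrist_force: [0.4, -0.5, -0.3]
finger_gap: 0.0344
grasp_force: 0.0
time_s: 27.75
position: [0.4613, 0.2457, 0.3439]
eef_rot: [-180.0, 0.1, 170.5]
wrist_force: [0.3, 0.1, 0.0]
finger_gap: 0.0339
grasp_force: 0.0
time_s: 28.17
position: [0.4407, 0.1262, 0.3408]
eef_rot: [-179.8, -0.1, 170.5]
wrist_force: [0.4, 0.1, 0.9]
finger_gap: 0.0595
grasp_force: 0.0
time_s: 28.42
position: [0.437, 0.1027, 0.3409]
eef_rot: [-179.8, -0.1, 170.4]
wrist_force: [-0.3, -0.3, 0.8]
finger_gap: 0.0597
grasp_force: 0.0
t 28.5 pos [0.4372 0.1038 0.3405] rot [-1.799e+02 -1.000e-01  1.705e+02] gap 0.06 F [0.9 0.8 0.2] j6 -74.0
turn [-0.05  0.   20.13] shift [-4.03  7.91  0.35] rows 8Traceback (most recent call last):
  File "<stdin>", line 8, in <module>
    return _nx.concatenate(arrs, 1, dtype=dtype, casting=casting)
           ~~~~~~~~~~~~~~~^^^^^^^^^^^^^^^^^^^^^^^^^^^^^^^^^^^^^^^
ValueError: all the input array dimensions except for the concatenation axis must match exactly, but along dimension 0, the array at index 0 has size 328 and the array at index 1 has size 329
```

Run:
```python
import cv2,numpy as np
e=cv2.imread("pics/c3.png")[:,:]; s=cv2.imread("pics/s3.png")
s=cv2.resize(s[40:380],(135,82)) if 0 else s[30:380]
o=np.zeros((478,1,3),np.uint8)
a=np.zeros((598,800,3),np.uint8); a[:478,:792]=cv2.resize(e,(792,478))
b=cv2.resize(s,(380,238)); a[360:598,420:800]=b
cv2.imwrite("pics/v3.png",a)
```

```text
(no output)
```

View pics/v3.png

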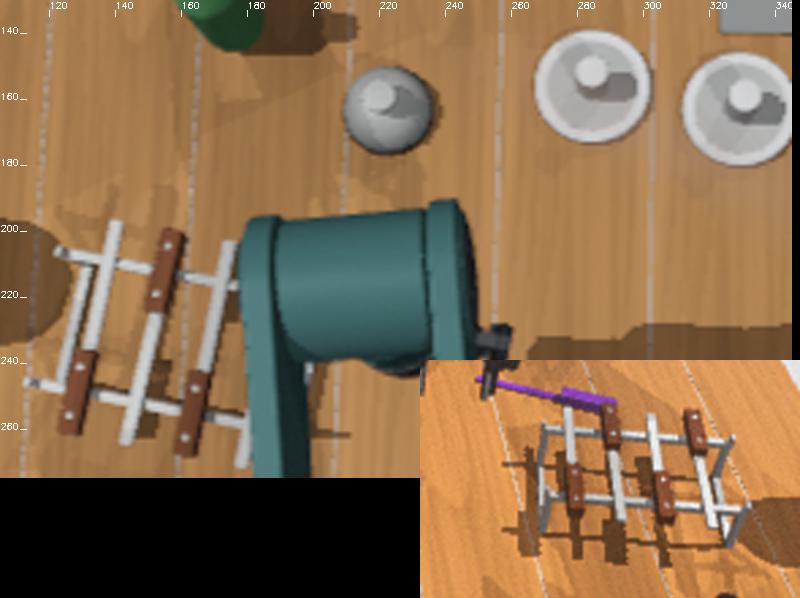

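All four skewers lie across both rails, evenly spaced; both presses are unmoved. Now turn for the presses.

```bash
python3 -m pendant '{"linear":[[0,0,0],[0,0,0],[0,0,0],[0,0,0],[0,0,0]],"delta_rot":[[0,0,1],[0,0,1],[0,0,1],[0,0,1],[0,0,1]]}'
python3 -m pendant '{"linear":[[0,0,0],[0,0,0],[0,0,0],[0,0,0],[0,0,0]],"delta_rot":[[0,0,1],[0,0,1],[0,0,1],[0,0,1],[0,0,1]]}'
python3 -m pendant '{"linear":[[0,0,0],[0,0,0],[0,0,0],[0,0,0],[0,0,0]],"delta_rot":[[0,0,1],[0,0,1],[0,0,1],[0,0,1],[0,0,1]]}'
python3 -m pendant '{"linear":[[0,0,0],[0,0,0],[0,0,0],[0,0,0],[0,0,0]],"delta_rot":[[0,0,1],[0,0,1],[0,0,1],[0,0,1],[0,0,1]]}'
python3 -m pendant '{"linear":[[0,0,0],[0,0,0],[0,0,0]],"delta_rot":[[0,0,1],[0,0,0.8],[0,0,0]]}'
python3 g.py .655 -.1452 .30 83.3 / .655 -.1452 .196 83.3
```

```text
time_s: 28.93
position: [0.4373, 0.1046, 0.3401]
eef_rot: [-179.8, -0.1, 150.4]
wrist_force: [0.0, 0.0, 0.0]
finger_gap: 0.0598
grasp_force: 0.0
time_s: 29.35
position: [0.4373, 0.1046, 0.34]
eef_rot: [-179.8, -0.0, 130.4]
wrist_force: [0.4, -0.3, -0.6]
finger_gap: 0.0595
grasp_force: 0.0
time_s: 29.77
position: [0.4373, 0.1046, 0.34]
eef_rot: [-179.8, 0.1, 110.4]
wrist_force: [-0.0, -0.3, -0.0]
finger_gap: 0.0596
grasp_force: 0.0
time_s: 30.18
position: [0.4373, 0.1046, 0.3401]
eef_rot: [-179.8, 0.1, 90.4]
wrist_force: [-0.6, -0.5, -0.2]
finger_gap: 0.0595
grasp_force: 0.0
time_s: 30.43
position: [0.4373, 0.1045, 0.3401]
eef_rot: [-179.8, 0.2, 83.4]
wrist_force: [-0.2, -0.6, 0.1]
finger_gap: 0.0596
grasp_force: 0.0
t 30.4 pos [0.4373 0.1045 0.3401] rot [-179.8    0.2   83.4] gap 0.0596 F [-0.2 -0.6  0.1] j6 13.0
turn [-0.04  0.04  0.01] shift [-7.42  8.18  1.34] rows 9
turn [0. 0. 0.] shift [ 0.   -0.    3.47] rows 4
```

```bash
python3 -m pendant '{"linear":[[-0.74,0.82,0.13],[-0.74,0.82,0.13],[-0.74,0.82,0.13],[-0.74,0.82,0.13],[-0.74,0.82,0.13]],"delta_rot":[[0,0,0],[0,0,0],[0,0,0],[0,0,0],[0,0,0]]}'
python3 -m pendant '{"linear":[[-0.74,0.82,0.13],[-0.74,0.82,0.13],[-0.74,0.82,0.13],[-0.74,0.82,0.13],[-0.74,0.82,0.13]],"delta_rot":[[0,0,0],[0,0,0],[0,0,0],[0,0,0],[0,0,0]]}'
python3 -m pendant '{"linear":[[0,0,0],[0,0,0],[0,0,0],[0,0,0]],"delta_rot":[[0,0,0],[0,0,0],[0,0,0],[0,0,0]]}'
python3 g.py .655 -.1452 .30 83.3 / .655 -.1452 .196 83.3
python3 - <<'E'
from h import *
c=read_camera("wrist"); t=read_camera("top"); print(c["origin"],c["rotation"]); 
print("press centre should be at",p(c,[.655,-.1452,.06]),p(c,[.655,-.1452,.01]))
cv2.imwrite("pics/w5.png",np.vstack([cv2.resize(c["img"],(400,300)),cv2.resize(t["img"][120:210,250:370],(400,300))]))
E
```

```text
time_s: 30.85
position: [0.5475, -0.0215, 0.3203]
eef_rot: [-179.8, 0.2, 83.5]
wrist_force: [0.9, 0.4, 0.5]
finger_gap: 0.0598
grasp_force: 0.0
time_s: 31.27
position: [0.6568, -0.1462, 0.3003]
eef_rot: [-179.8, 0.2, 83.5]
wrist_force: [0.2, 0.5, 0.5]
finger_gap: 0.0597
grasp_force: 0.0
time_s: 31.6
position: [0.6552, -0.1444, 0.3014]
eef_rot: [-179.8, 0.2, 83.4]
wrist_force: [0.3, -0.1, -0.0]
finger_gap: 0.0598
grasp_force: 0.0
t 31.6 pos [ 0.6552 -0.1444  0.3014] rot [-179.8    0.2   83.4] gap 0.0598 F [ 0.3 -0.1 -0. ] j6 -11.0
turn [-0.04  0.04  0.03] shift [-0.03 -0.    0.05] rows 1
turn [0. 0. 0.] shift [ 0.   -0.    3.47] rows 4
[ 0.66272659 -0.07326745  0.27066672] [-16.72748647   0.07560726  -6.60808665]
press centre should be at [284.64708877 227.39466567] [284.50107741 208.17442939]
```

View pics/w5.png

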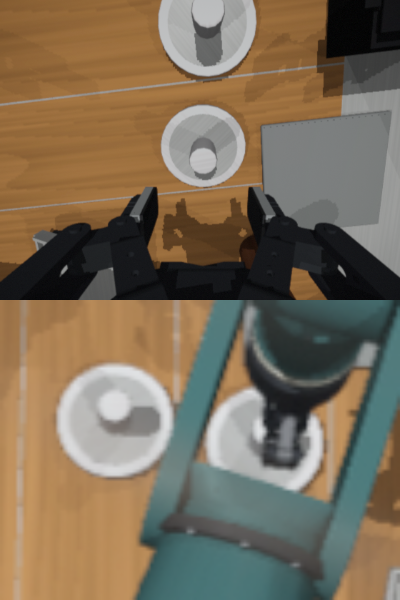

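The press sits centred between the fingers (grip top at ≈(284,224) full-size, predicted (285,227)). Descend and grip.

```bash
python3 -m pendant '{"linear":[[0,0,0.6],[0,0,0.9],[0,0,0.9],[0,0,0.8],[0,0,0.27]],"delta_rot":[[-0.03,0.03,0],[0,0,0],[0,0,0],[0,0,0],[0,0,0]]}'
python3 -m pendant '{"linear":[[0,0,0],[0,0,0],[0,0,0],[0,0,0]],"delta_rot":[[0,0,0],[0,0,0],[0,0,0],[0,0,0]]}'
python3 -m pendant '{"linear":[[0,0,0],[0,0,0],[0,0,0],[0,0,0],[0,0,0]],"delta_rot":[[0,0,0],[0,0,0],[0,0,0],[0,0,0],[0,0,0]]}' -1 70
python3 -m pendant '{"linear":[[0,0,-0.2],[0,0,-0.5],[0,0,-0.8],[0,0,-0.9],[0,0,-0.9]],"delta_rot":[[0,0,0],[0,0,0],[0,0,0],[0,0,0],[0,0,0]]}'
cat > d.py <<'E'
# python3 d.py TCPheight [lx,ly,up]... : legs to the tilted deck pose
import sys,json
from g import *
k=json.load(open('poses.json'))["deck"]
D=R.from_euler("z",k[2],degrees=True)*R.from_euler("y",-20,degrees=True)
q=D*R.from_matrix(np.array([[0,1,0],[1,0,0],[0,0,-1]]).T)
O=np.array([k[0],k[1],.04]); h=float(sys.argv[1])
L=[]
for s in sys.argv[2:]:
    a,b,u=map(float,s.split(","));T=O+D.apply([a,b,h+u]);print(T.round(4));L.append((T,q))
plan(L)
E
python3 d.py .195 -.002,-.058,.10 -.002,-.058,.01
```

```text
time_s: 32.12
position: [0.6534, -0.1445, 0.1928]
eef_rot: [-179.6, -0.0, 83.4]
wrist_force: [-0.9, 0.9, -1.6]
finger_gap: 0.0598
grasp_force: 0.0
time_s: 32.45
position: [0.6561, -0.1461, 0.1998]
eef_rot: [179.8, 0.1, 83.3]
wrist_force: [-0.3, -0.0, 0.1]
finger_gap: 0.0598
grasp_force: 0.0
time_s: 32.87
position: [0.6555, -0.146, 0.1982]
eef_rot: [180.0, 0.1, 83.3]
wrist_force: [-1.8, 1.5, 6.0]
finger_gap: 0.0264
grasp_force: 69.4
time_s: 33.28
position: [0.6548, -0.1457, 0.2936]
eef_rot: [-179.6, 0.0, 83.3]
wrist_force: [0.3, 0.0, -4.1]
finger_gap: 0.0263
grasp_force: 69.2
[ 0.3635 -0.4048  0.3165]
[ 0.3941 -0.4084  0.232 ]
t 33.3 pos [ 0.6548 -0.1457  0.2936] rot [-179.6    0.    83.3] gap 0.0263 F [ 0.3  0.  -4.1] j6 -11.0
turn [-5.1  0.   0. ] shift [-9.71 -7.85 -3.67] rows 10
turn [0. 0. 0.] shift [0. 0. 3.] rows 4
```

```bash
python3 -m pendant '{"linear":[[0,0,0],[0,0,0],[0,0,0],[0,0,0],[0,0,0]],"delta_rot":[[-0.8,0,0],[-0.8,0,0],[-0.8,0,0],[-0.8,0,0],[-0.8,0,0]]}'
python3 -m pendant '{"linear":[[0,0,0],[0,0,0],[0,-0.9,-0.42],[0,-0.9,-0.42],[0,-0.9,-0.42]],"delta_rot":[[-0.7,0,0],[-0.4,0,0],[0,0,0],[0,0,0],[0,0,0]]}'
python3 -m pendant '{"linear":[[0,-0.9,-0.42],[0,-0.9,-0.42],[0,-0.9,-0.42],[0,-0.9,-0.42],[0,-0.9,-0.42]],"delta_rot":[[0,0,0],[0,0,0],[0,0,0],[0,0,0],[0,0,0]]}'
python3 -m pendant '{"linear":[[-0.5,-0.65,-0.3],[-0.8,0,0],[-0.9,0,0],[-0.9,0,0],[-0.9,0,0]],"delta_rot":[[0,0,0],[0,0,0],[0,0,0],[0,0,0],[0,0,0]]}'
python3 -m pendant '{"linear":[[-0.9,0,0],[-0.9,0,0],[-0.9,0,0],[-0.9,0,0],[-0.9,0,0]],"delta_rot":[[0,0,0],[0,0,0],[0,0,0],[0,0,0],[0,0,0]]}'
python3 -m pendant '{"linear":[[-0.9,0,0],[-0.3,0,0],[0,0,0],[0,0,0],[0,0,0]],"delta_rot":[[0,0,0],[0,0,0],[0,0,0],[0,0,0],[0,0,0]]}'
python3 d.py .198 -.002,-.058,.10 -.002,-.058,.01
python3 - <<'E'
from h import *
c=read_camera("wrist"); t=read_camera("top"); s=read_camera("scene")
for n,k in(("w6",c),("t6",t),("s6",s)): cv2.imwrite(f"pics/{n}.png",k["img"])
a=np.hstack([cv2.resize(c["img"],(400,300)),cv2.resize(s["img"][170:270,80:230],(400,300))]); b=cv2.resize(t["img"][180:270,340:475],(450,300))
a=np.vstack([a,np.hstack([b,np.zeros((300,350,3),np.uint8)])]);cv2.imwrite("pics/v6.png",a)
E
```

```text
time_s: 33.7
position: [0.6547, -0.1456, 0.2932]
eef_rot: [164.2, 0.0, 83.3]
wrist_force: [-0.3, -0.3, -4.3]
finger_gap: 0.0264
grasp_force: 69.6
time_s: 34.12
position: [0.5651, -0.135, 0.2998]
eef_rot: [160.1, -0.0, 83.3]
wrist_force: [-0.5, -0.1, -3.6]
finger_gap: 0.0266
grasp_force: 70.3
time_s: 34.53
position: [0.4172, -0.1175, 0.3129]
eef_rot: [160.0, -0.0, 83.3]
wrist_force: [-0.4, -0.5, -3.9]
finger_gap: 0.0262
grasp_force: 70.3
time_s: 34.95
position: [0.383, -0.2353, 0.3153]
eef_rot: [159.8, -0.0, 83.3]
wrist_force: [0.7, -0.6, -3.2]
finger_gap: 0.0262
grasp_force: 70.5
time_s: 35.37
position: [0.3675, -0.3697, 0.315]
eef_rot: [159.9, -0.1, 83.3]
wrist_force: [0.5, -0.4, -4.9]
finger_gap: 0.0263
grasp_force: 70.5
time_s: 35.78
position: [0.3642, -0.4036, 0.316]
eef_rot: [159.8, -0.1, 83.4]
wrist_force: [-0.5, -0.9, -3.4]
finger_gap: 0.0267
grasp_force: 70.5
[ 0.3625 -0.4047  0.3193]
[ 0.393  -0.4083  0.2348]
t 35.8 pos [ 0.3642 -0.4036  0.316 ] rot [ 1.598e+02 -1.000e-01  8.340e+01] gap 0.0267 F [-0.5 -0.9 -3.4] j6 -55.0
turn [ 0.06 -0.03  0.01] shift [-0.04 -0.01 -0.12] rows 1
turn [0. 0. 0.] shift [ 0. -0.  3.] rows 4
```

View pics/v6.png

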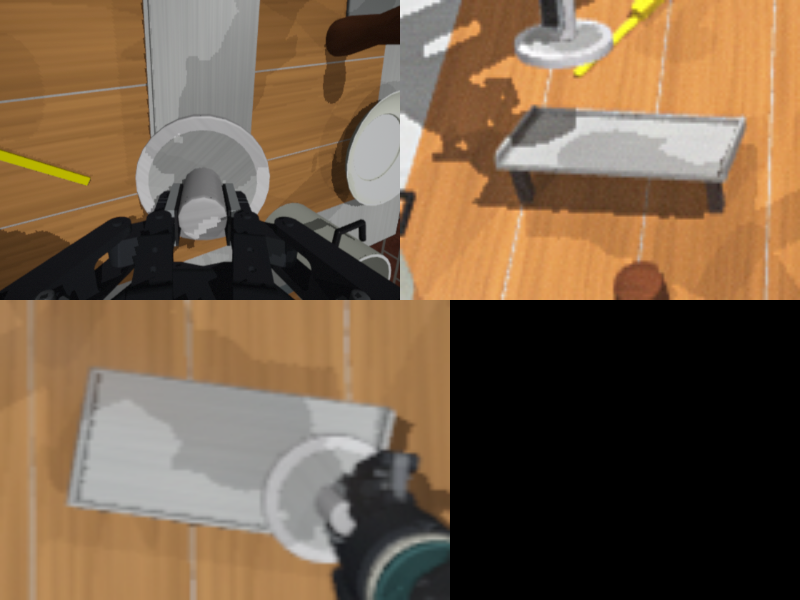

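Press 2 is tilted parallel to the deck and centred across it (disc 137–268, deck 145–262 in the wrist view). Lower along the normal.

```bash
python3 -m pendant '{"linear":[[0,0,0.5],[0,0,0.8],[0,0,0.8],[0,0,0.6],[0,0,0.3]],"delta_rot":[[0,0,0],[0,0,0],[0,0,0],[0,0,0],[0,0,0]]}'
python3 -m pendant '{"linear":[[0,0,0],[0,0,0],[0,0,0],[0,0,0]],"delta_rot":[[0,0,0],[0,0,0],[0,0,0],[0,0,0]]}'
python3 d.py .198 -.002,-.058,.0
```

```text
time_s: 36.35
position: [0.3955, -0.4067, 0.2299]
eef_rot: [159.8, -0.1, 83.4]
wrist_force: [-0.1, 0.4, -4.3]
finger_gap: 0.0264
grasp_force: 70.5
time_s: 36.68
position: [0.3955, -0.4089, 0.235]
eef_rot: [159.5, 0.2, 83.3]
wrist_force: [-0.2, -0.5, -3.7]
finger_gap: 0.0262
grasp_force: 70.4
[ 0.3964 -0.4087  0.2254]
t 36.7 pos [ 0.3955 -0.4089  0.235 ] rot [159.5   0.2  83.3] gap 0.0262 F [-0.2 -0.5 -3.7] j6 -55.0
turn [0.12 0.05 0.02] shift [ 0.01 -0.08  0.31] rows 1
```

```bash
python3 -m pendant '{"linear":[[0,-0.08,0.12],[0,0,0.1],[0,0,0.03],[0,0,0],[0,0,0]],"delta_rot":[[0.08,0.03,0],[0,0,0],[0,0,0],[0,0,0],[0,0,0]]}'
python3 -m pendant '{"linear":[[0,0,0.05],[0,0,0],[0,0,0]],"delta_rot":[[0,0,0],[0,0,0],[0,0,0]]}'
python3 d.py .198 -.002,-.058,.0
```

```text
time_s: 37.1
position: [0.3954, -0.4084, 0.2254]
eef_rot: [160.0, -0.0, 83.3]
wrist_force: [-2.7, 1.5, -0.6]
finger_gap: 0.0267
grasp_force: 71.0
time_s: 37.35
position: [0.3956, -0.4084, 0.2252]
eef_rot: [160.0, -0.0, 83.4]
wrist_force: [-10.5, 4.9, 6.9]
finger_gap: 0.0263
grasp_force: 72.2
[ 0.3964 -0.4087  0.2254]
t 37.4 pos [ 0.3956 -0.4084  0.2252] rot [160.   -0.   83.4] gap 0.0263 F [-10.5   4.9   6.9] j6 -55.0
turn [-0.01 -0.02  0.02] shift [-0.    0.03  0.01] rows 1
```

```bash
python3 -m pendant '{"linear":[[0,0,0],[0,0,0],[0,0,0],[0,0,0],[0,0,0]],"delta_rot":[[0,0,0],[0,0,0],[0,0,0],[0,0,0],[0,0,0]]}' 0.3
python3 -m pendant '{"linear":[[0,0,-0.3],[0,0,-0.8],[0,0,-0.9],[0,0,-0.9],[0,0,-0.9]],"delta_rot":[[0,0,0],[0,0,0],[0,0,0],[0,0,0],[0,0,0]]}'
python3 -m pendant '{"linear":[[0.9,0,0],[0.9,0,0],[0.9,0,0],[0.9,0,0],[0.9,0,0]],"delta_rot":[[0.9,0,0],[0.9,0,0],[0.9,0,0],[0.9,0,0],[0.9,0,0]]}' 0.4
python3 -m pendant '{"linear":[[0.9,0,0],[0,0,0],[0,0,0]],"delta_rot":[[0.5,0,0],[0,0,0],[0,0,0]]}'
python3 - <<'E'
from h import *
t=read_camera("top"); s=read_camera("scene")
a=np.hstack([cv2.resize(t["img"][180:270,350:470],(400,300)),cv2.resize(s["img"][170:270,80:230],(400,300))]); b=cv2.resize(t["img"][120:210,250:370],(400,300))
a=np.vstack([a,np.hstack([b,cv2.resize(s["img"],(400,300))])]);cv2.imwrite("pics/v7.png",a)
E
python3 g.py .6742 -.017 .30 83.3 / .6742 -.017 .197 83.3
```

```text
time_s: 37.77
position: [0.3964, -0.4086, 0.2238]
eef_rot: [159.9, -0.0, 83.3]
wrist_force: [-0.3, -0.5, -0.3]
finger_gap: 0.0553
grasp_force: 0.0
time_s: 38.18
position: [0.3568, -0.4038, 0.3323]
eef_rot: [160.0, -0.0, 83.3]
wrist_force: [-0.0, 0.2, -0.4]
finger_gap: 0.0552
grasp_force: 0.0
time_s: 38.6
position: [0.3727, -0.2688, 0.3318]
eef_rot: [178.0, 0.0, 83.3]
wrist_force: [1.1, 0.8, 0.6]
finger_gap: 0.0597
grasp_force: 0.0
time_s: 38.85
position: [0.3764, -0.2421, 0.3315]
eef_rot: [179.9, 0.0, 83.5]
wrist_force: [0.2, -0.2, 0.6]
finger_gap: 0.0596
grasp_force: 0.0
t 39.0 pos [ 0.3761 -0.2436  0.3313] rot [179.9   0.   83.3] gap 0.0597 F [-1.1  0.7  0.8] j6 -34.0
turn [0.03 0.   0.01] shift [8.66 8.99 1.04] rows 10
turn [0. 0. 0.] shift [ 0.   -0.    3.43] rows 4
```

View pics/v7.png

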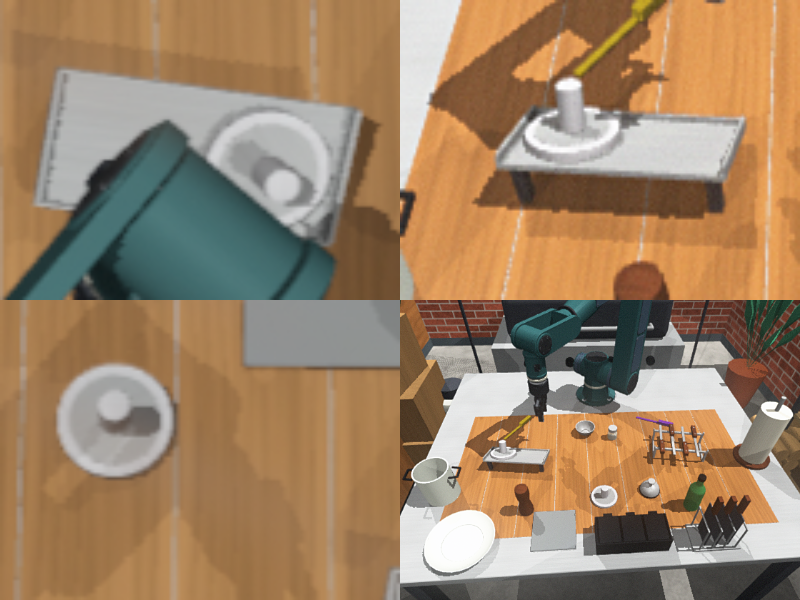

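Press 2 sits flat in the deck's right half; press 1 is still where it was. Fetch it.

```bash
python3 -m pendant '{"linear":[[0.72,0.75,0.09],[0.72,0.75,0.09],[0.72,0.75,0.09],[0.72,0.75,0.09],[0.72,0.75,0.09]],"delta_rot":[[0,0,0],[0,0,0],[0,0,0],[0,0,0],[0,0,0]]}'
python3 -m pendant '{"linear":[[0.72,0.75,0.09],[0.72,0.75,0.09],[0.72,0.75,0.09],[0.72,0.75,0.09],[0.72,0.75,0.09]],"delta_rot":[[0,0,0],[0,0,0],[0,0,0],[0,0,0],[0,0,0]]}'
python3 -m pendant '{"linear":[[0.72,0.75,0.09],[0.72,0.73,0.09],[0,0,0],[0,0,0],[0,0,0]],"delta_rot":[[0,0,0],[0,0,0],[0,0,0],[0,0,0],[0,0,0]]}'
python3 g.py .6742 -.017 .196 83.3
python3 - <<'E'
from h import *
c=read_camera("wrist"); im=c["img"][:330].astype(int)
m=((im.max(2)-im.min(2)<22)&(im.min(2)>110)).astype(np.uint8)
n,l,s,ce=cv2.connectedComponentsWithStats(m)
for i in range(1,n):
    if s[i,4]>1500: print(s[i],ce[i].round(0))
print("pred grip top",p(c,[.6742,-.017,.06]),"disc",p(c,[.6742,-.017,.01]),p(c,[.6742+.05,-.017,.01]))
cv2.imwrite("pics/w8.png",c["img"])
E
```

```text
time_s: 39.37
position: [0.5014, -0.1495, 0.3174]
eef_rot: [179.9, -0.0, 83.2]
wrist_force: [0.8, 0.0, 0.1]
finger_gap: 0.0599
grasp_force: 0.0
time_s: 39.78
position: [0.6261, -0.0554, 0.3037]
eef_rot: [180.0, -0.0, 83.2]
wrist_force: [-0.1, -0.2, 0.1]
finger_gap: 0.0599
grasp_force: 0.0
time_s: 40.2
position: [0.6738, -0.0183, 0.2982]
eef_rot: [-180.0, -0.0, 83.3]
wrist_force: [0.2, 0.3, 0.8]
finger_gap: 0.0597
grasp_force: 0.0
t 40.2 pos [ 0.6738 -0.0183  0.2982] rot [-180.    -0.    83.3] gap 0.0597 F [0.2 0.3 0.8] j6 0.0
turn [-0.01 -0.   -0.01] shift [0.04 0.01 3.41] rows 4
[  224   145   120   118 10774] [283. 202.]
[ 412  264  148   66 6320] [505. 299.]
pred grip top [284.36236559 226.92105886] disc [284.12803432 207.70538459] [343.9899739 200.8321685]
```

```bash
python3 -m pendant '{"linear":[[0.04,0,0.6],[0,0,0.9],[0,0,0.9],[0,0,0.8],[0,0,0.22]],"delta_rot":[[0,0,0],[0,0,0],[0,0,0],[0,0,0],[0,0,0]]}'
python3 -m pendant '{"linear":[[0,0,0],[0,0,0],[0,0,0],[0,0,0]],"delta_rot":[[0,0,0],[0,0,0],[0,0,0],[0,0,0]]}'
python3 -m pendant '{"linear":[[0,0,0],[0,0,0],[0,0,0],[0,0,0],[0,0,0]],"delta_rot":[[0,0,0],[0,0,0],[0,0,0],[0,0,0],[0,0,0]]}' -1 70
python3 -m pendant '{"linear":[[0,0,-0.2],[0,0,-0.5],[0,0,-0.8],[0,0,-0.9],[0,0,-0.9]],"delta_rot":[[0,0,0],[0,0,0],[0,0,0],[0,0,0],[0,0,0]]}'
python3 d.py .198 -.002,.058,.10 -.002,.058,.01
```

```text
time_s: 40.67
position: [0.6716, -0.017, 0.1917]
eef_rot: [-179.6, -0.0, 83.2]
wrist_force: [-0.7, -0.7, -1.5]
finger_gap: 0.0596
grasp_force: 0.0
time_s: 41.0
position: [0.6748, -0.016, 0.1992]
eef_rot: [179.7, -0.0, 83.3]
wrist_force: [0.4, 0.1, -0.5]
finger_gap: 0.0602
grasp_force: 0.0
time_s: 41.42
position: [0.6742, -0.0155, 0.1974]
eef_rot: [179.9, -0.0, 83.4]
wrist_force: [-0.4, -0.3, 4.8]
finger_gap: 0.0265
grasp_force: 69.6
time_s: 41.83
position: [0.6733, -0.0156, 0.2927]
eef_rot: [-179.7, -0.0, 83.3]
wrist_force: [0.5, 0.1, -4.8]
finger_gap: 0.0267
grasp_force: 69.3
[ 0.376  -0.2895  0.3193]
[ 0.4066 -0.2931  0.2348]
t 41.8 pos [ 0.6733 -0.0156  0.2927] rot [-179.7   -0.    83.3] gap 0.0267 F [ 0.5  0.1 -4.8] j6 0.0
turn [-5.08 -0.01  0.01] shift [-10.23  -7.94  -3.83] rows 11
turn [0. 0. 0.] shift [ 0. -0.  3.] rows 4
```

```bash
python3 -m pendant '{"linear":[[0,0,0],[0,0,0],[0,0,0],[0,0,0],[0,0,0]],"delta_rot":[[-0.8,0,0],[-0.8,0,0],[-0.8,0,0],[-0.8,0,0],[-0.8,0,0]]}'
python3 -m pendant '{"linear":[[0,0,0],[0,0,0],[0,-0.88,-0.43],[0,-0.88,-0.43],[0,-0.88,-0.43]],"delta_rot":[[-0.7,0,0],[-0.4,0,0],[0,0,0],[0,0,0],[0,0,0]]}'
python3 -m pendant '{"linear":[[0,-0.88,-0.43],[0,-0.88,-0.43],[0,-0.88,-0.43],[0,-0.88,-0.43],[0,-0.88,-0.43]],"delta_rot":[[0,0,0],[0,0,0],[0,0,0],[0,0,0],[0,0,0]]}'
python3 -m pendant '{"linear":[[-0.5,-0.9,-0.43],[-0.87,0,0],[-0.9,0,0],[-0.9,0,0],[-0.9,0,0]],"delta_rot":[[0,0,0],[0,0,0],[0,0,0],[0,0,0],[0,0,0]]}'
python3 -m pendant '{"linear":[[-0.9,0,0],[-0.9,0,0],[-0.9,0,0],[-0.9,0,0],[-0.9,0,0]],"delta_rot":[[0,0,0],[0,0,0],[0,0,0],[0,0,0],[0,0,0]]}'
python3 -m pendant '{"linear":[[-0.9,0,0],[-0.75,0,0],[0,0,0],[0,0,0],[0,0,0]],"delta_rot":[[0,0,0],[0,0,0],[0,0,0],[0,0,0],[0,0,0]]}'
python3 d.py .198 -.002,.058,.10 -.002,.058,.01
```

```text
time_s: 42.25
position: [0.6731, -0.0156, 0.2922]
eef_rot: [164.2, -0.0, 83.3]
wrist_force: [-0.1, -0.4, -5.5]
finger_gap: 0.0266
grasp_force: 69.8
time_s: 42.67
position: [0.5849, -0.0053, 0.3002]
eef_rot: [160.0, -0.0, 83.3]
wrist_force: [0.4, -0.2, -3.4]
finger_gap: 0.0264
grasp_force: 70.6
time_s: 43.08
position: [0.4392, 0.0117, 0.3156]
eef_rot: [159.9, -0.0, 83.3]
wrist_force: [0.2, -0.0, -4.0]
finger_gap: 0.0267
grasp_force: 70.6
time_s: 43.5
position: [0.3964, -0.1069, 0.3188]
eef_rot: [159.8, -0.1, 83.4]
wrist_force: [1.0, 0.2, -4.9]
finger_gap: 0.0265
grasp_force: 70.8
time_s: 43.92
position: [0.381, -0.2413, 0.3184]
eef_rot: [159.8, -0.2, 83.3]
wrist_force: [0.1, -0.4, -4.4]
finger_gap: 0.0264
grasp_force: 70.8
time_s: 44.33
position: [0.376, -0.289, 0.3188]
eef_rot: [159.8, -0.2, 83.4]
wrist_force: [-0.3, 0.4, -5.2]
finger_gap: 0.0265
grasp_force: 70.8
[ 0.376  -0.2895  0.3193]
[ 0.4066 -0.2931  0.2348]
t 44.3 pos [ 0.376  -0.289   0.3188] rot [159.8  -0.2  83.4] gap 0.0265 F [-0.3  0.4 -5.2] j6 -45.0
turn [ 0.06 -0.06 -0.  ] shift [-0.01  0.01 -0.01] rows 1
turn [0. 0. 0.] shift [ 0. -0.  3.] rows 4
```

```bash
python3 -m pendant '{"linear":[[0,0,0.5],[0,0,0.8],[0,0,0.8],[0,0,0.6],[0,0,0.3]],"delta_rot":[[0,0,0],[0,0,0],[0,0,0],[0,0,0],[0,0,0]]}'
python3 -m pendant '{"linear":[[0,0,0],[0,0,0],[0,0,0],[0,0,0],[0,0,0]],"delta_rot":[[0,0,0],[0,0,0],[0,0,0],[0,0,0],[0,0,0]]}'
python3 d.py .198 -.002,.058,.0
```

```text
time_s: 44.75
position: [0.4074, -0.291, 0.2327]
eef_rot: [159.9, -0.3, 83.5]
wrist_force: [-0.2, 1.0, -5.2]
finger_gap: 0.0264
grasp_force: 70.6
time_s: 45.17
position: [0.4078, -0.2936, 0.2378]
eef_rot: [159.4, 0.1, 83.3]
wrist_force: [-0.1, 0.2, -4.4]
finger_gap: 0.0265
grasp_force: 70.6
[ 0.41   -0.2935  0.2254]
t 45.2 pos [ 0.4078 -0.2936  0.2378] rot [1.594e+02 1.000e-01 8.330e+01] gap 0.0265 F [-0.1  0.2 -4.4] j6 -45.0
turn [0.14 0.01 0.02] shift [ 0.01 -0.07  0.42] rows 1
```

```bash
python3 -m pendant '{"linear":[[0,-0.07,0.15],[0,0,0.15],[0,0,0.08],[0,0,0],[0,0,0]],"delta_rot":[[0.09,0,0],[0,0,0],[0,0,0],[0,0,0],[0,0,0]]}'
python3 -m pendant '{"linear":[[0,0,0.02],[0,0,0],[0,0,0]],"delta_rot":[[0,0,0],[0,0,0],[0,0,0]]}'
python3 d.py .198 -.002,.058,.0
```

```text
time_s: 45.58
position: [0.4095, -0.2934, 0.2245]
eef_rot: [160.0, -0.1, 83.3]
wrist_force: [-0.3, -0.3, -4.4]
finger_gap: 0.0265
grasp_force: 70.9
time_s: 45.83
position: [0.4096, -0.2934, 0.2244]
eef_rot: [160.0, -0.1, 83.4]
wrist_force: [-4.4, 2.5, -1.1]
finger_gap: 0.0263
grasp_force: 71.6
[ 0.41   -0.2935  0.2254]
t 45.8 pos [ 0.4096 -0.2934  0.2244] rot [ 1.60e+02 -1.00e-01  8.34e+01] gap 0.0263 F [-4.4  2.5 -1.1] j6 -45.0
turn [ 0.01 -0.02  0.01] shift [ 0.    0.02 -0.03] rows 1
```

```bash
python3 -m pendant '{"linear":[[0,0,0.03],[0,0,0]],"delta_rot":[[0,0,0],[0,0,0]]}'
python3 -m pendant '{"linear":[[0,0,0],[0,0,0],[0,0,0],[0,0,0],[0,0,0]],"delta_rot":[[0,0,0],[0,0,0],[0,0,0],[0,0,0],[0,0,0]]}' 0.3
python3 -m pendant '{"linear":[[0,0,-0.3],[0,0,-0.8],[0,0,-0.9],[0,0,-0.9],[0,0,-0.9]],"delta_rot":[[0,0,0],[0,0,0],[0,0,0],[0,0,0],[0,0,0]]}'
python3 -m pendant '{"linear":[[0.9,0,0],[0.9,0,0],[0.9,0,0],[0.9,0,0],[0.9,0,0]],"delta_rot":[[0.9,0,0],[0.9,0,0],[0.9,0,0],[0.9,0,0],[0.9,0,0]]}' -1 30
python3 -m pendant '{"linear":[[0.9,0,0],[0.9,0,0],[0.9,0,0],[0.9,0,0],[0.9,0,0]],"delta_rot":[[0.5,0,0],[0,0,0],[0,0,0],[0,0,0],[0,0,0]]}'
python3 -m pendant '{"linear":[[0,0,0],[0,0,0],[0,0,0]],"delta_rot":[[0,0,0],[0,0,0],[0,0,0]]}'
python3 - <<'E'
from h import *
t=read_camera("top"); s=read_camera("scene")
a=np.hstack([cv2.resize(t["img"][185:265,350:470],(400,267)),cv2.resize(s["img"][180:280,90:240],(400,267))]); b=cv2.resize(t["img"][150:275,100:320],(528,300))
a=np.vstack([a,np.hstack([b,cv2.resize(s["img"][150:260,320:440],(272,300))])]);cv2.imwrite("pics/v9.png",a)
E
python3 g.py .651 .1605 .30 83.3 / .651 .1605 .240 83.3
```

```text
time_s: 46.0
position: [0.4097, -0.2934, 0.2244]
eef_rot: [160.0, -0.1, 83.4]
wrist_force: [-9.5, 4.2, 5.4]
finger_gap: 0.0267
grasp_force: 72.7
time_s: 46.42
position: [0.4104, -0.2937, 0.2238]
eef_rot: [159.9, -0.0, 83.3]
wrist_force: [0.4, 0.0, 0.0]
finger_gap: 0.0558
grasp_force: 0.0
time_s: 46.83
position: [0.3706, -0.2888, 0.3321]
eef_rot: [159.9, -0.0, 83.3]
wrist_force: [0.7, -0.5, -0.2]
finger_gap: 0.0553
grasp_force: 0.0
time_s: 47.25
position: [0.3866, -0.1538, 0.3317]
eef_rot: [178.0, 0.0, 83.3]
wrist_force: [1.0, 0.6, 0.2]
finger_gap: 0.0001
grasp_force: 0.0
time_s: 47.67
position: [0.4023, -0.0196, 0.3315]
eef_rot: [179.8, -0.1, 83.3]
wrist_force: [0.3, -1.1, 0.2]
finger_gap: 0.0001
grasp_force: 0.0
time_s: 47.92
position: [0.4024, -0.0211, 0.3311]
eef_rot: [179.9, -0.0, 83.4]
wrist_force: [-0.3, 0.1, -0.3]
finger_gap: -0.0
grasp_force: 0.0
t 48.0 pos [ 0.4025 -0.0217  0.3309] rot [179.9  -0.   83.3] gap -0.0001 F [0.9 0.3 0. ] j6 -4.0
turn [ 0.02 -0.01 -0.01] shift [7.   7.52 1.03] rows 8
turn [0. 0. 0.] shift [ 0. -0.  2.] rows 2
```

View pics/v9.png

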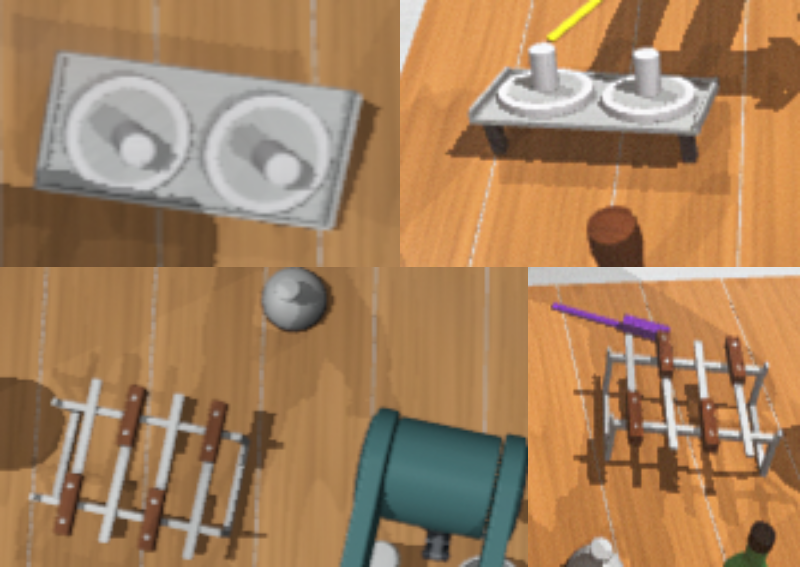

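Both presses sit flat side by side on the deck and all four skewers lie across the rails. Now the bell.

```bash
python3 -m pendant '{"linear":[[0.78,0.84,0.11],[0.78,0.84,0.11],[0.78,0.84,0.11],[0.78,0.84,0.11],[0.78,0.84,0.11]],"delta_rot":[[0,0,0],[0,0,0],[0,0,0],[0,0,0],[0,0,0]]}'
python3 -m pendant '{"linear":[[0.78,0.84,0.11],[0.78,0.84,0.11],[0.78,0.84,0.11],[0.76,0.8,0.11],[0,0,0]],"delta_rot":[[0,0,0],[0,0,0],[0,0,0],[0,0,0],[0,0,0]]}'
python3 -m pendant '{"linear":[[0,0,0.5],[0,0,0.7],[0,0,0.4],[0,0,0],[0,0,0]],"delta_rot":[[0,0,0],[0,0,0],[0,0,0],[0,0,0],[0,0,0]]}'
python3 -m pendant '{"linear":[[0,0,0],[0,0,0],[0,0,0]],"delta_rot":[[0,0,0],[0,0,0],[0,0,0]]}'
python3 g.py .651 .1605 .2345 83.3
```

```text
time_s: 48.43
position: [0.5427, 0.0803, 0.3141]
eef_rot: [179.9, -0.0, 83.2]
wrist_force: [0.2, -0.9, 0.3]
finger_gap: 0.0001
grasp_force: 0.0
time_s: 48.85
position: [0.6545, 0.163, 0.2972]
eef_rot: [-179.9, -0.1, 83.4]
wrist_force: [-1.6, -0.0, -1.0]
finger_gap: 0.0002
grasp_force: 0.0
time_s: 49.27
position: [0.6508, 0.1604, 0.2523]
eef_rot: [-179.9, 0.0, 83.3]
wrist_force: [-0.6, 0.3, -0.1]
finger_gap: -0.0
grasp_force: 0.0
time_s: 49.52
position: [0.6514, 0.1615, 0.2553]
eef_rot: [179.8, -0.1, 83.3]
wrist_force: [0.7, 0.8, -0.2]
finger_gap: -0.0
grasp_force: 0.0
t 49.5 pos [0.6514 0.1615 0.2553] rot [ 1.798e+02 -1.000e-01  8.330e+01] gap -0.0 F [ 0.7  0.8 -0.2] j6 16.0
turn [ 0.06 -0.02  0.01] shift [-0.03 -0.01  0.69] rows 1
```

```bash
python3 -m pendant '{"linear":[[-0.02,0,0.35],[0,0,0.3],[0,0,0.1],[0,0,0.1],[0,0,0.05]],"delta_rot":[[0.03,0,0],[0,0,0],[0,0,0],[0,0,0],[0,0,0]]}'
python3 -m pendant '{"linear":[[0,0,0],[0,0,0],[0,0,0]],"delta_rot":[[0,0,0],[0,0,0],[0,0,0]]}'
python3 -m pendant '{"linear":[[0,0,0.1],[0,0,0],[0,0,0]],"delta_rot":[[0,0,0],[0,0,0],[0,0,0]]}'
python3 -m pendant '{"linear":[[0,0,0.06],[0,0,0],[0,0,0]],"delta_rot":[[0,0,0],[0,0,0],[0,0,0]]}'
```

```text
time_s: 49.93
position: [0.6507, 0.161, 0.226]
eef_rot: [-179.9, -0.0, 83.3]
wrist_force: [-1.9, -1.1, 3.7]
finger_gap: -0.0
grasp_force: 1.8
time_s: 50.18
position: [0.6508, 0.161, 0.2267]
eef_rot: [-179.9, -0.0, 83.3]
wrist_force: [-2.0, 0.4, 3.2]
finger_gap: -0.0
grasp_force: 1.7
time_s: 50.43
position: [0.6511, 0.1611, 0.2238]
eef_rot: [180.0, -0.1, 83.3]
wrist_force: [-1.6, -0.7, 4.7]
finger_gap: -0.0
grasp_force: 2.1
time_s: 50.68
position: [0.6511, 0.1611, 0.2235]
eef_rot: [180.0, -0.1, 83.3]
wrist_force: [-3.3, -0.5, 8.4]
finger_gap: -0.0001
grasp_force: 4.5
```

```bash
python3 -m pendant '{"linear":[[0,0,0.05],[0,0,0],[0,0,0]],"delta_rot":[[0,0,0],[0,0,0],[0,0,0]]}'
python3 -m pendant '{"linear":[[0,0,-0.3],[0,0,-0.6],[0,0,-0.9],[0,0,-0.9],[0,0,-0.9]],"delta_rot":[[0,0,0],[0,0,0],[0,0,0],[0,0,0],[0,0,0]]}'
python3 -m pendant '{"linear":[[-0.5,-0.7,-0.3],[-0.5,-0.7,-0.3],[-0.5,-0.7,-0.3],[-0.5,-0.7,-0.3],[-0.5,-0.7,-0.3]],"delta_rot":[[0,0,0],[0,0,0],[0,0,0],[0,0,0],[0,0,0]]}'
python3 -m pendant '{"linear":[[0,0,0],[0,0,0],[0,0,0],[0,0,0]],"delta_rot":[[0,0,0],[0,0,0],[0,0,0],[0,0,0]]}'
python3 - <<'E'
from h import *
t=read_camera("top"); s=read_camera("scene")
cv2.imwrite("pics/v10.png",np.vstack([cv2.resize(t["img"][110:275],(800,236)),cv2.resize(s["img"][130:330,60:460],(700,350))[:, :].copy() if 0 else cv2.resize(s["img"][130:320,60:460],(800,360))]))
E
```

```text
time_s: 50.93
position: [0.6511, 0.1611, 0.2234]
eef_rot: [179.9, -0.1, 83.4]
wrist_force: [-5.6, -1.1, 12.8]
finger_gap: 0.0
grasp_force: 6.7
time_s: 51.35
position: [0.651, 0.161, 0.3277]
eef_rot: [-179.9, -0.0, 83.3]
wrist_force: [-0.2, 0.8, 0.9]
finger_gap: 0.0004
grasp_force: 0.0
time_s: 51.77
position: [0.5372, 0.0982, 0.3724]
eef_rot: [-179.9, -0.0, 83.4]
wrist_force: [1.1, 0.7, 0.3]
finger_gap: 0.0
grasp_force: 0.0
time_s: 52.1
position: [0.5387, 0.0989, 0.372]
eef_rot: [-179.9, -0.0, 83.4]
wrist_force: [0.5, -0.3, -0.3]
finger_gap: -0.0003
grasp_force: 0.0
```

View pics/v10.png

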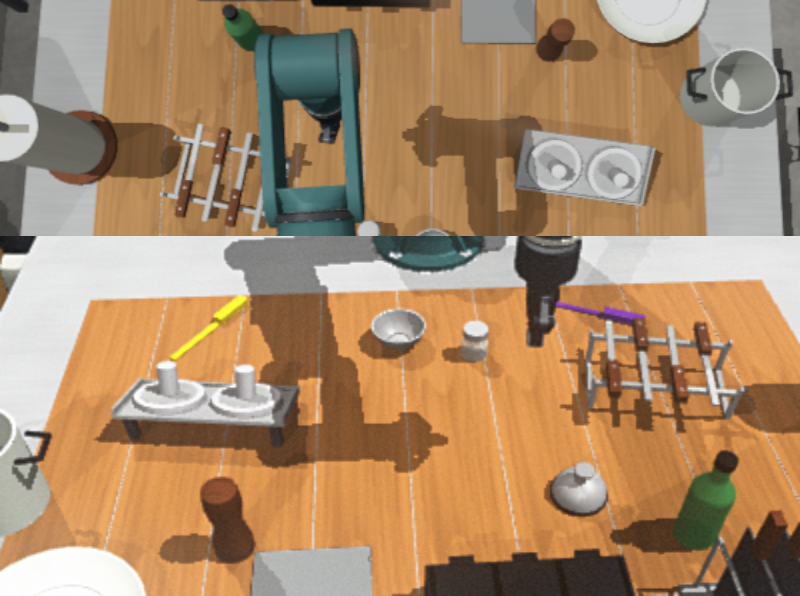

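Everything is in place, the bell plunger is back up, and the bottle and mill are still standing where they were.

```bash
python3 -c "
from workcell import *
print(finish_job())"
```

```text
the job is handed in; nothing more can be done
None
```

The job is handed in: all four skewers lie across both rack rails without touching, both presses sit grip up and flat side by side on the deck, and the bell was then pressed to its stop and sprang back, with the bottle and mill left standing.

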